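Cover the bead pots at the goldsmith's bench

ROBOT

A 7-joint arm with a two-finger parallel gripper is mounted at the origin on the work surface. World frame = base frame: x ahead of the robot, y to its left, z up, the work surface at z = 0. Lengths are in m, angles in degrees, forces in N, time in s.
With the tool pointing down it reaches from about 0.425 to 0.875 m from the base axis. Payload 4.7 kg.
Tool frame: the origin (TCP) lies at the very end of the fingers, on their centre line; the grasp point (between the pads) lies 19 mm behind it (pinch_z is the distance from the TCP to the grasp point, in m); z points along the fingers, y is the direction in which the jaws open and shut (so a half turn about z gives the same grasp; the last joint's range is limited). The gripper opens to 87 mm and grips with 3 to 60 N. Pads are 19 mm wide; open, the fingers measure 117 mm over their backs; the gripper's body (75 mm by 190 mm) begins 51 mm behind the grasp point.
Start: joints at [-65.14, 18.392, -4.016, 83.108, 1.295, 78.541, -3.26], TCP at [0.265, 0.594, 0.196] pointing down, gripper open.
Joint ranges: [-163.93, 163.93], [-17.29, 119.83], [-79.2, 71.16], [3.27, 140.29], [-89.18, 269.18], [5.43, 117.66], [-154.24, 154.24]. Speed limits (degrees/s): [147.25, 147.25, 180, 180, 180, 180, 180].

INTERFACE

Orientations are given as [roll, pitch, yaw] about the fixed x, y, z axes, in that order (R = Rz(yaw) Ry(pitch) Rx(roll)).
In Python, from cell import get_obs, read_camera, camera_params, sign_off, pinch_z gives the robot as it stands.
- The arm moves only by the shell command python3 -m handwheel 'ROWS' [FORCE]. ROWS is JSON, a list of rows, each a list of 5 numbers: the finger opening in m, from 0 to 0.087, then the shift along the tool's x, y, z in m, then the turn about the tool's z in rad. In form: [[jaw, tx, ty, tz, twist], ...]. A call has 1 to 20 rows; each row is the pose to reach, as a shift and turn from the pose commanded when the call began, along the tool's axes at that moment; what a row does not reach only later rows make up. A row lasts 1/10 s, in which the tool goes at most 50 mm and 8.59 degrees, less where a joint would pass 70% of its speed; a pose out of reach is approached as far as the arm can. A call with a gripper value outside its range is refused whole. The fingers move at their own pace and stop on an object; FORCE is the grip in N (left out, the last holds). Time passes only in rows, so rows that repeat a pose let the fingers close. It gives the time, the measured TCP pose, the force and the opening at its end, in the units of the state.
- get_obs(): the state, without advancing time (a new reading comes with each control period).
- read_camera(name): name is "scene" or "top" or "wrist"; returns the picture (420x560x3 uint8, blue, green, red); there is no depth.
- camera_params(name): a dict with "camera_matrix" (3x3 intrinsics, pixels), "R" (3x3) and "t" (3): a world point X has camera coordinates R X + t. Camera axes: x right, y down, z forward; pixel columns grow to the right and rows downward; lengths in m; the calibration is good to about 2 mm. A picture is of the moment at which its call begins: read the wrist's pose just before it. camera_params takes no time and is no camera call; for the wrist camera it gives the pose at the moment of the call.
- sign_off(): hands the job in, once; it reports no verdict.
The state is a dict: "time_s": time; "qpos": joint angles; "joint_velocities": joint speeds; "effort": joint torques, N m; "tool_pos": TCP position; "tool_rot": TCP orientation; "force": force on the tool from outside, world axes, zero at the start; "wrist_torque": the same for the moment, N m; "grip_width": finger opening in m.
Only numpy, scipy, OpenCV 4.12 (cv2) and the standard library are available. Lean on these libraries where they do the work, as an engineer would, in place of code of your own. Each camera call takes 0.05 s, during which the arm holds its last target.

TASK

Close up the jeweller's bead pots for the night: pull the drawer out to its stop, take covers from it and set one on every pot standing on the bench, pressing each down until it is fully home and level on the pot's rim. Covers that are not needed stay in the drawer; then push the drawer fully shut. Keep the pots upright and leave the other things on the bench alone.

Things in the scene. Friction and masses are not known exactly. Their poses are not given: they have to be found in the camera images.
- potA: loose white ceramic pot with brass beads in it, round, 76 mm outside diameter, rim 56 mm above its underside, 0.55 kg; origin: centre of its underside, z up. It may be absent (None): two or three of the pots A, B, C stand on the bench
- sealA (a joint): red ring in the mouth of pot A (64 mm outside, 54 mm inside diameter), coaxial with it: 0 = it stands 6 mm proud of the rim (62 mm above the pot's underside), 0.006 = pushed fully down, flush with the rim. It slides stiffly: friction holds it where it is, about 5 N moves it down, a cover's own weight does not
- potB: loose white ceramic pot with copper beads in it, round, 76 mm outside diameter, rim 56 mm above its underside, 0.55 kg; origin: centre of its underside, z up. It may be absent (None): two or three of the pots A, B, C stand on the bench
- sealB (a joint): red ring in the mouth of pot B (64 mm outside, 54 mm inside diameter), coaxial with it: 0 = it stands 6 mm proud of the rim (62 mm above the pot's underside), 0.006 = pushed fully down, flush with the rim. It slides stiffly: friction holds it where it is, about 5 N moves it down, a cover's own weight does not
- potC: loose white ceramic pot with steel beads in it, round, 76 mm outside diameter, rim 56 mm above its underside, 0.55 kg; origin: centre of its underside, z up. It may be absent (None): two or three of the pots A, B, C stand on the bench
- sealC (a joint): red ring in the mouth of pot C (64 mm outside, 54 mm inside diameter), coaxial with it: 0 = it stands 6 mm proud of the rim (62 mm above the pot's underside), 0.006 = pushed fully down, flush with the rim. It slides stiffly: friction holds it where it is, about 5 N moves it down, a cover's own weight does not
- cover1: loose round aluminium cover (150 g, 44 mm high), in the drawer at first; any fits any pot. Upwards: plug 48 mm wide, 8 deep (3 mm play inside the red ring), disc 78 wide, 8 thick, black upright knob 24 wide, 28 tall. Origin: centre of the plug's underside, z up. Origin over pot's underside: 48 mm when disc lies on the rim, 54 on a proud ring
- cover1_knob (a point): centre of the top of cover 1's knob, 44 mm above the cover's origin
- cover2: loose round aluminium cover (150 g, 44 mm high), in the drawer at first; any fits any pot. Upwards: plug 48 mm wide, 8 deep (3 mm play inside the red ring), disc 78 wide, 8 thick, black upright knob 24 wide, 28 tall. Origin: centre of the plug's underside, z up. Origin over pot's underside: 48 mm when disc lies on the rim, 54 on a proud ring
- cover2_knob (a point): centre of the top of cover 2's knob, 44 mm above the cover's origin
- cover3: loose round aluminium cover (150 g, 44 mm high), in the drawer at first; any fits any pot. Upwards: plug 48 mm wide, 8 deep (3 mm play inside the red ring), disc 78 wide, 8 thick, black upright knob 24 wide, 28 tall. Origin: centre of the plug's underside, z up. Origin over pot's underside: 48 mm when disc lies on the rim, 54 on a proud ring
- cover3_knob (a point): centre of the top of cover 3's knob, 44 mm above the cover's origin
- cab: low wooden drawer unit, fixed, 220 deep (x) x 360 wide (y) x 100 mm high; origin: centre of its underside; its front, with the one drawer, faces its own -x
- cab_drawer0 (a joint): travel of the drawer out along the unit's -x: 0 = shut, 0.15 = out at its stop; light friction, stays where it is left
- cab_drawer0_handle (a point): middle of the drawer's bar handle: a horizontal round bar 120 mm long and about 10 mm thick along the unit's y, 35 mm in front of the drawer's face and 38 mm lower than the unit's top; moves with the drawer; can be pinched from above across x
- drawer_floor (a point): centre of the drawer's inner floor, 22 mm above the bench, moves with the drawer, axes as the unit's; inside it is 175 (x) x 318 mm (y), side walls 56 mm high. The unit's roof covers the drawer's rear; with the drawer at its stop all covers are clear of the roof
- brick: bystander: red fire brick, 200 x 100 x 50 mm
- plaster: bystander: round white plaster soldering block, 84 mm across, 30 high
- hammer: bystander: hammer, 260 mm long, near the robot's left
- driver: bystander: screwdriver, 180 mm long
- flux: bystander: closed amber flux jar, 56 mm across, 85 high
- brush: bystander: brush, 190 mm long
Things that resemble listed ones, but are neither listed nor needed, are in the scene too. What is shaped like the potA but purple or turquoise is not meant.

How it is judged (in metres and radians):
On the way, in this order (a step that is already met when the one before it is completed fails the run):
1. the drawer is pulled out to its stop (value of joint cab_drawer0 above 0.143 m), for 0.2 s.
2. every pot on the bench has a cover seated level and pressed home (((horizontal distance between cover1 and potA below 0.006 m and z of cover1 in the frame of potA between 0.044 and 0.0505 m and angle between the z axis of cover1 and the z axis of potA, either way round below 0.05 rad) or (horizontal distance between cover2 and potA below 0.006 m and z of cover2 in the frame of potA between 0.044 and 0.0505 m and angle between the z axis of cover2 and the z axis of potA, either way round below 0.05 rad) or (horizontal distance between cover3 and potA below 0.006 m and z of cover3 in the frame of potA between 0.044 and 0.0505 m and angle between the z axis of cover3 and the z axis of potA, either way round below 0.05 rad)) and ((horizontal distance between cover1 and potB below 0.006 m and z of cover1 in the frame of potB between 0.044 and 0.0505 m and angle between the z axis of cover1 and the z axis of potB, either way round below 0.05 rad) or (horizontal distance between cover2 and potB below 0.006 m and z of cover2 in the frame of potB between 0.044 and 0.0505 m and angle between the z axis of cover2 and the z axis of potB, either way round below 0.05 rad) or (horizontal distance between cover3 and potB below 0.006 m and z of cover3 in the frame of potB between 0.044 and 0.0505 m and angle between the z axis of cover3 and the z axis of potB, either way round below 0.05 rad)) and ((horizontal distance between cover1 and potC below 0.006 m and z of cover1 in the frame of potC between 0.044 and 0.0505 m and angle between the z axis of cover1 and the z axis of potC, either way round below 0.05 rad) or (horizontal distance between cover2 and potC below 0.006 m and z of cover2 in the frame of potC between 0.044 and 0.0505 m and angle between the z axis of cover2 and the z axis of potC, either way round below 0.05 rad) or (horizontal distance between cover3 and potC below 0.006 m and z of cover3 in the frame of potC between 0.044 and 0.0505 m and angle between the z axis of cover3 and the z axis of potC, either way round below 0.05 rad))), for 0.2 s.
At the end, for the whole second after the job is handed in: every pot on the bench stands upright on it and carries a cover, centred within 6 mm, level with the pot within 3 degrees, and within 2.5 mm of resting on the rim (its red ring pushed down); every other cover lies in the drawer; the drawer is shut within 10 mm; all is at rest (all of step 2 and angle between each of potA, potB, potC's own z axis and vertical below 0.08 rad and height (world z) of each of potA, potB, potC below 0.006 m and linear speed of each of potA, potB, potC, cover1, cover2, cover3 below 0.02 m/s and ((horizontal distance between cover1 and potA below 0.006 m and z of cover1 in the frame of potA between 0.044 and 0.0505 m and angle between the z axis of cover1 and the z axis of potA, either way round below 0.05 rad) or (horizontal distance between cover1 and potB below 0.006 m and z of cover1 in the frame of potB between 0.044 and 0.0505 m and angle between the z axis of cover1 and the z axis of potB, either way round below 0.05 rad) or (horizontal distance between cover1 and potC below 0.006 m and z of cover1 in the frame of potC between 0.044 and 0.0505 m and angle between the z axis of cover1 and the z axis of potC, either way round below 0.05 rad) or (x of cover1 in the frame of drawer_floor between -0.09 and 0.09 m and y of cover1 in the frame of drawer_floor between -0.165 and 0.165 m and z of cover1 in the frame of drawer_floor between -0.005 and 0.03 m)) and ((horizontal distance between cover2 and potA below 0.006 m and z of cover2 in the frame of potA between 0.044 and 0.0505 m and angle between the z axis of cover2 and the z axis of potA, either way round below 0.05 rad) or (horizontal distance between cover2 and potB below 0.006 m and z of cover2 in the frame of potB between 0.044 and 0.0505 m and angle between the z axis of cover2 and the z axis of potB, either way round below 0.05 rad) or (horizontal distance between cover2 and potC below 0.006 m and z of cover2 in the frame of potC between 0.044 and 0.0505 m and angle between the z axis of cover2 and the z axis of potC, either way round below 0.05 rad) or (x of cover2 in the frame of drawer_floor between -0.09 and 0.09 m and y of cover2 in the frame of drawer_floor between -0.165 and 0.165 m and z of cover2 in the frame of drawer_floor between -0.005 and 0.03 m)) and ((horizontal distance between cover3 and potA below 0.006 m and z of cover3 in the frame of potA between 0.044 and 0.0505 m and angle between the z axis of cover3 and the z axis of potA, either way round below 0.05 rad) or (horizontal distance between cover3 and potB below 0.006 m and z of cover3 in the frame of potB between 0.044 and 0.0505 m and angle between the z axis of cover3 and the z axis of potB, either way round below 0.05 rad) or (horizontal distance between cover3 and potC below 0.006 m and z of cover3 in the frame of potC between 0.044 and 0.0505 m and angle between the z axis of cover3 and the z axis of potC, either way round below 0.05 rad) or (x of cover3 in the frame of drawer_floor between -0.09 and 0.09 m and y of cover3 in the frame of drawer_floor between -0.165 and 0.165 m and z of cover3 in the frame of drawer_floor between -0.005 and 0.03 m)) and value of joint cab_drawer0 below 0.01 m); the robot touches nothing.
It fails at once if a pot is tipped by more than 30 degrees (angle between any of potA, potB, potC's own z axis and vertical above 0.52 rad).
It fails at once if a bystander is shoved more than 60 mm (distance of any of brick, plaster, hammer, driver, flux, brush from where it was at the start of the episode above 0.06 m).
Of potA, potB, potC only 2 to 3 are there at a start; the rules pass over those that are not, and their reading is None.
At some moment in a run one of potA, potB, potC may be knocked a few centimetres aside while the robot is not near it.
It also fails if it takes over 210 s, if anything falls off the work surface, if the arm or the gripper's body presses on something with over 40 N, if the wrist force passes 120 N, or if a joint passes its speed limit or range.

## Working session

There is one attempt and no reset: what is moved stays moved. The work goes in short steps, Python scripts to look and compute and a shell command to move; the robot and the scene stay as the last step left them, time stands still between calls to the robot, and variables do not carry over. Pictures are saved under pics/ and viewed, and the job is handed in when it is done.

```bash
ls; mkdir -p pics
python3 - <<'E'
from cell import *
import cv2
o=get_obs();print(o)
for n in("scene","top","wrist"):
    p=camera_params(n);print(n,p)
    cv2.imwrite(f"pics/{n}0.png",read_camera(n))
print(pinch_z)
E
```

```text
pics
{'time_s': 0.0, 'qpos': array([-65.13777111,  18.43867375,  -4.01582635,  83.17489226,
         1.29531079,  78.54180415,  -3.26072992]), 'joint_velocities': array([ 0.0866513 , -0.06519689,  0.06127868, -0.00352163,  0.04955492,
       -0.01145821,  0.0727939 ]), 'effort': array([-5.81726249e-05, -4.91290033e+01, -4.03976664e-01, -3.12530673e+01,
       -6.38409681e-02,  4.35607194e-02,  1.75577734e-04]), 'tool_pos': array([0.2647413 , 0.59297356, 0.19516608]), 'tool_rot': array([-1.79889894e+02,  6.03819722e-03,  1.55947138e+02]), 'force': array([ 0.08119368, -0.12100214,  0.56428767]), 'wrist_torque': array([-0.00011996,  0.00072518,  0.01629796]), 'grip_width': 0.08725868769563722}
scene {'camera_matrix': array([[539.50365346,   0.        , 277.52921227],
       [  0.        , 539.50365346, 207.10098481],
       [  0.        ,   0.        ,   1.        ]]), 'R': array([[-0.69959247,  0.71453677, -0.00275418],
       [ 0.52466118,  0.51106377, -0.680841  ],
       [-0.48507837, -0.47775625, -0.73242607]]), 't': array([ 0.45166667, -0.21749669,  1.75147739])}
top {'camera_matrix': array([[446.08595488,   0.        , 284.54793372],
       [  0.        , 446.08595488, 211.42453954],
       [  0.        ,   0.        ,   1.        ]]), 'R': array([[ 0.02556645, -0.99967259,  0.00103153],
       [-0.99386183, -0.02552891, -0.10764268],
       [ 0.10763377,  0.00172685, -0.99418911]]), 't': array([-0.06416431,  0.54942027,  1.21547855])}
wrist {'camera_matrix': array([[359.03826808,   0.        , 281.57965885],
       [  0.        , 359.03826808, 214.44048474],
       [  0.        ,   0.        ,   1.        ]]), 'R': array([[ 4.07378954e-01,  9.13258974e-01, -6.59450960e-04],
       [ 8.79845979e-01, -3.92280625e-01,  2.68303866e-01],
       [ 2.44772223e-01, -1.09881563e-01, -9.63334107e-01]]), 't': array([-0.64877025, -0.03357088,  0.39007476])}
0.0187
```

View pics/scene0.png

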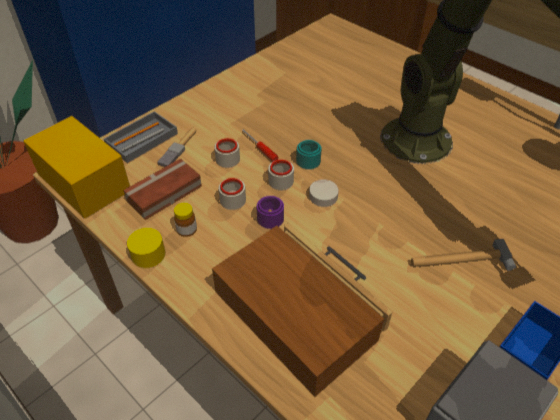

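View pics/top0.png

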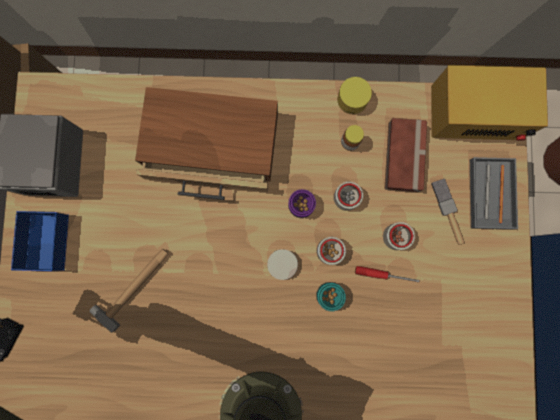

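View pics/wrist0.png

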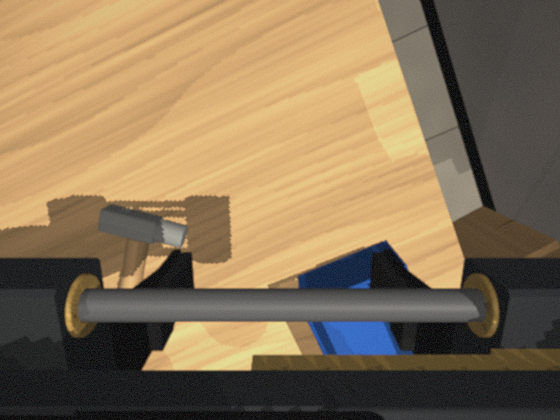

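The scene view shows three white pots with red rings, at (228,152), (281,174) and (232,193). In the top view they are at (400,236), (332,250) and (349,195). The purple pot at top (302,204) and the turquoise one at (332,296) are decoys. The cabinet is at top (208,135), with its handle at (208,190).

```bash
cat > h.py <<'E'
from cell import *
import cv2, numpy as np
def ray(P,u,v):
    K,R,t=map(np.array,(P["camera_matrix"],P["R"],P["t"]))
    d=R.T@np.linalg.solve(K,[u,v,1.]); return -R.T@t, d
def onplane(P,u,v,z):
    c,d=ray(P,u,v); return c+d*(z-c[2])/d[2]
def proj(P,X):
    K,R,t=map(np.array,(P["camera_matrix"],P["R"],P["t"]))
    q=K@(R@np.array(X,float)+t); return q[:2]/q[2]
def tri(P1,a,P2,b):
    c1,d1=ray(P1,*a);c2,d2=ray(P2,*b)
    s=np.linalg.lstsq(np.c_[d1,-d2],c2-c1,rcond=None)[0]
    p,q=c1+d1*s[0],c2+d2*s[1]
    return (p+q)/2,np.linalg.norm(p-q)
def redmask(im):
    h=cv2.cvtColor(im,cv2.COLOR_BGR2HSV)
    return cv2.inRange(h,(0,150,90),(6,255,255))|cv2.inRange(h,(172,150,90),(180,255,255))
def crop(im,x0,y0,x1,y1,s,name):
    cv2.imwrite(name,cv2.resize(im[y0:y1,x0:x1],None,fx=s,fy=s,interpolation=cv2.INTER_CUBIC))
def toolshift(dxyz):
    # world shift -> tool axes
    from scipy.spatial.transform import Rotation as Ro
    R=Ro.from_euler('xyz',get_obs()["tool_rot"],degrees=True).as_matrix()
    return R.T@np.array(dxyz,float)
E
python3 - <<'E'
from h import *
im=read_camera("top");sc=read_camera("scene")
crop(im,270,160,450,320,4,"pics/t1.png")
crop(im,130,80,290,210,5,"pics/t2.png")
crop(sc,200,210,400,350,4,"pics/s2.png")
crop(sc,200,120,340,240,5,"pics/s1.png")
for n,i in(("top",im),("scene",sc)):
    P=camera_params(n)
    c,_=cv2.findContours(redmask(i),cv2.RETR_EXTERNAL,cv2.CHAIN_APPROX_NONE)
    for k in c:
        if cv2.contourArea(k)<60: continue
        (u,v),(a,b),g=cv2.fitEllipse(cv2.convexHull(k)); print(n,round(u,1),round(v,1),round(a,1),round(b,1),onplane(P,u,v,.062).round(4))
E
```

```text
top 370.4 272.0 8.6 42.6 [ 0.3901 -0.2843  0.062 ]
top 331.5 250.2 22.3 22.6 [ 0.4456 -0.1793  0.062 ]
top 400.7 235.3 22.0 22.7 [ 0.4904 -0.3658  0.062 ]
top 349.1 194.4 21.9 22.3 [ 0.5986 -0.225   0.062 ]
scene 231.3 186.0 16.1 22.1 [ 0.6013 -0.2256  0.062 ]
scene 273.4 157.8 23.3 42.4 [ 0.434  -0.2242  0.062 ]
scene 226.3 145.2 13.7 20.5 [ 0.4935 -0.3671  0.062 ]
```

View pics/t1.png

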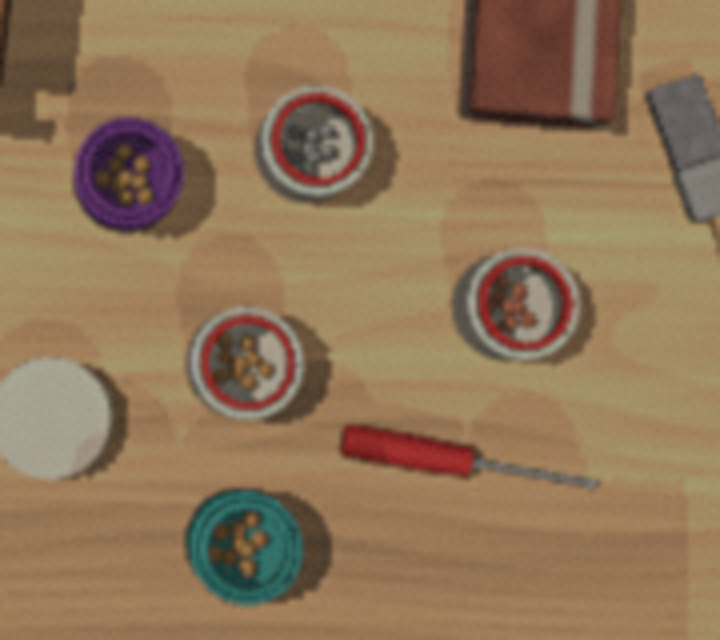

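View pics/t2.png

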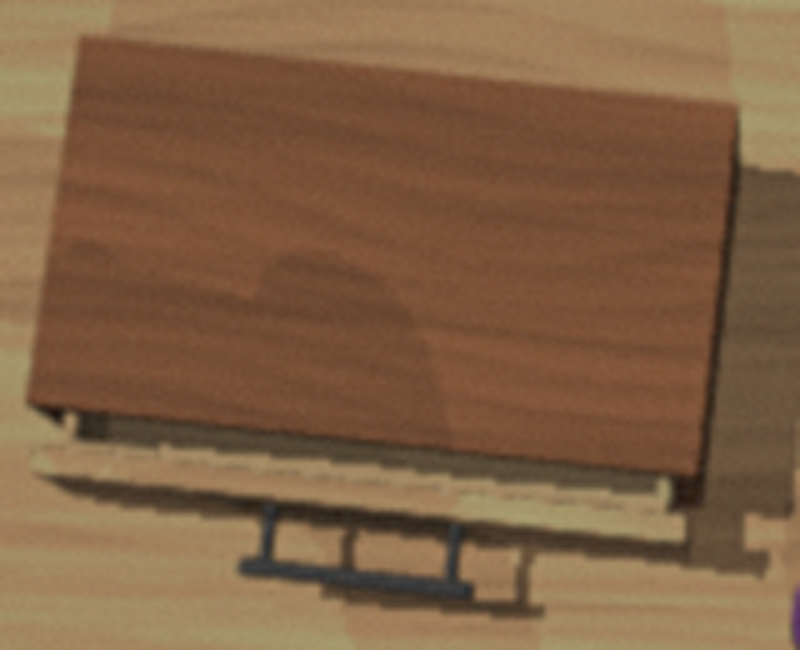

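View pics/s2.png

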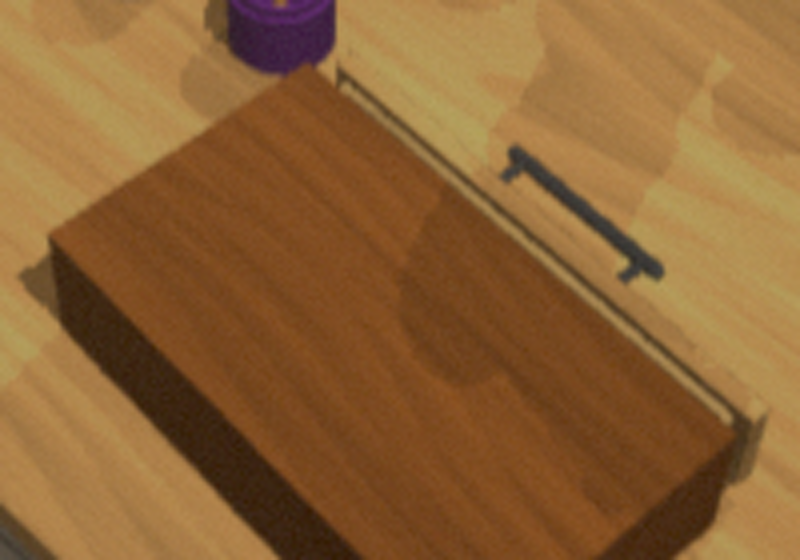

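The crops confirm the pots by their beads: brass (A) at top (332,250), copper (B) at (400,236) and steel (C) at (349,195). Purple (302,204) and turquoise (332,296) do not fit the description. The drawer is slightly open, with handle ends at top (179,193) and (224,198).

Run:
```python
from h import *
T=camera_params("top");S=camera_params("scene")
a=onplane(T,179.5,193.4,.062);b=onplane(T,223.5,198,.062);print("top",a,b,(a+b)/2,np.linalg.norm(a-b))
c=onplane(S,365,277.5,.062);d=onplane(S,329,247.5,.062);print("scene",c,d,(c+d)/2,np.linalg.norm(c-d))
print(tri(T,(201.5,195.7),S,(347,262.5)))
C=[onplane(T,130+u/5,80+v/5,.1) for u,v in((80,38),(738,105),(695,473),(28,403))]
for k in range(4): print(C[k].round(4),np.linalg.norm(C[k]-C[k-1]).round(4))
v=C[3]-C[2];print("yaw of cab y axis:",np.degrees(np.arctan2(-v[0],v[1])), (C[0]+C[2])/2)
v=c-d;print(np.degrees(np.arctan2(-v[0],v[1]))); v=a-b;print(np.degrees(np.arctan2(-v[0],v[1])))
```

```text
top [0.58949635 0.2378025  0.062     ] [0.57992131 0.11724009 0.062     ] [0.58470883 0.1775213  0.062     ] 0.12094204035300359
scene [0.58692649 0.23934655 0.062     ] [0.57728977 0.1163258  0.062     ] [0.58210813 0.17783617 0.062     ] 0.12339761894261692
(array([0.58371279, 0.17851415, 0.06282371]), np.float64(0.0029367165032983247))
[0.8715 0.3343 0.1   ] 0.2028
[ 0.8432 -0.0237  0.1   ] 0.3591
[ 0.6406 -0.0064  0.1   ] 0.2033
[0.6693 0.3501 0.1   ] 0.3576
yaw of cab y axis: -4.60135945105433 [0.75601855 0.16394428 0.1       ]
-4.47906382486294
-4.540884689131305
```

```bash
cat >> h.py <<'E'
def plan(x,y,z,yaw=None):
    o=get_obs(); p=o["tool_pos"]; s=toolshift(np.array([x,y,z])-p)
    tw=0 if yaw is None else -((yaw-o["tool_rot"][2]+180)%360-180)
    print("shift",s.round(4),"twist rad",round(np.radians(tw),4),"pos",p.round(4),"rot",o["tool_rot"].round(2),"q",o["qpos"].round(1),"F",o["force"].round(1),"w",round(o["grip_width"],4),"t",o["time_s"])
E
python3 -c "
from h import *
plan(.5836,.178,.16,85.4)"
```

```text
shift [-0.4603 -0.2493  0.036 ] twist rad 1.2313 pos [0.2649 0.5933 0.1958] rot [-1.7995e+02  1.0000e-02  1.5595e+02] q [-65.1  18.4  -4.   83.1   1.3  78.5  -3.3] F [-0.5  0.1 -0.6] w 0.0872 t 0.25
```

```bash
python3 -m handwheel '[[0.028,-0.46,-0.249,0.036,1.231],[0.028,-0.46,-0.249,0.036,1.231],[0.028,-0.46,-0.249,0.036,1.231],[0.028,-0.46,-0.249,0.036,1.231],[0.028,-0.46,-0.249,0.036,1.231],[0.028,-0.46,-0.249,0.036,1.231],[0.028,-0.46,-0.249,0.036,1.231],[0.028,-0.46,-0.249,0.036,1.231],[0.028,-0.46,-0.249,0.036,1.231],[0.028,-0.46,-0.249,0.036,1.231],[0.028,-0.46,-0.249,0.036,1.231],[0.028,-0.46,-0.249,0.036,1.231],[0.028,-0.46,-0.249,0.036,1.231],[0.028,-0.46,-0.249,0.036,1.231]]' 30
python3 - <<'E'
from h import *
plan(.5836,.178,.043,85.4)
W=camera_params("wrist");im=read_camera("wrist");cv2.imwrite("pics/w1.png",im)
for X in [(.5836,.178,.062),(.588,.238,.062),(.5786,.117,.062)]: print(proj(W,X))
E
```

```text
time_s: 1.65
tool_pos: [0.5826, 0.1808, 0.1602]
tool_rot: [-180.0, -0.1, 85.6]
force: [-0.5, -0.3, -0.9]
grip_width: 0.028
shift [-0.0028  0.0013  0.1172] twist rad 0.003 pos [0.5826 0.1808 0.1602] rot [-1.7996e+02 -6.0000e-02  8.5570e+01] q [-37.   15.   20.6  92.7  -5.5  73.3 -19.8] F [-0.5 -0.3 -0.9] w 0.028 t 1.65
[282.32564196 209.14619614]
[282.06654185 134.74526289]
[281.96008035 277.00348556]
```

View pics/w1.png

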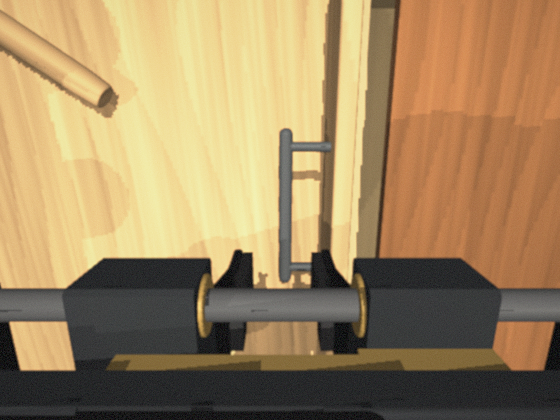

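The wrist view shows the handle bar at x≈286 from (286,133) to (286,278), centred between the fingers to about 2 mm. It is about 2 mm further in +x than predicted, so I am lowering with ty=+0.003.

```bash
python3 -m handwheel '[[0.028,0,0.003,0.04,0],[0.028,0,0.003,0.08,0],[0.028,0,0.003,0.117,0],[0.028,0,0.003,0.117,0],[0.028,0,0.003,0.117,0],[0.0,0,0.003,0.117,0],[0.0,0,0.003,0.117,0],[0.0,0,0.003,0.117,0],[0.0,0,0.003,0.117,0]]' 30
```

```text
time_s: 2.6
tool_pos: [0.5872, 0.1787, 0.0444]
tool_rot: [179.9, -0.1, 85.4]
force: [0.3, -0.3, 0.4]
grip_width: 0.0045
```

```bash
python3 -m handwheel '[[0.0,0,0,0,0],[0.0,0,0,0,0]]' 30; python3 -c "
from h import *
cv2.imwrite('pics/w2.png',read_camera('wrist'))"
```

```text
time_s: 2.8
tool_pos: [0.5866, 0.1785, 0.0434]
tool_rot: [180.0, -0.0, 85.4]
force: [0.3, -0.7, 0.0]
grip_width: 0.0006
```

View pics/w2.png

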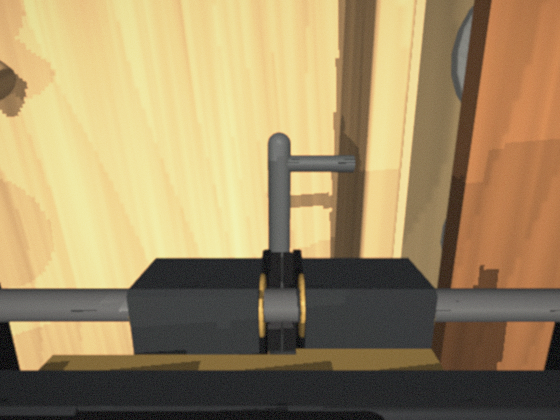

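Run:
```python
from h import *
W=camera_params("wrist");o=get_obs();p=o["tool_pos"]
print(p,o["grip_width"],o["force"]); c=-W["R"].T@W["t"];print("cam",c)
for X in [p,p+[0,0,.019],(.5885,.238,.062),(.584,.178,.062),(.5836,.178,.052),(.5796,.117,.062)]: print(np.round(X,4),proj(W,X).round(0))
im=read_camera("wrist");crop(im,180,110,380,360,2.4,"pics/w3.png")
```

```text
[0.58652824 0.17844334 0.04331804] 0.000710956806789116 [ 0.27347113 -0.45735918 -0.03096208]
cam [0.59327226 0.25073908 0.23242537]
[0.5865 0.1784 0.0433] [280. 249.]
[0.5865 0.1784 0.0623] [280. 262.]
[0.5885 0.238  0.062 ] [274. 144.]
[0.584 0.178 0.062] [275. 263.]
[0.5836 0.178  0.052 ] [275. 256.]
[0.5796 0.117  0.062 ] [277. 365.]
```

View pics/w3.png

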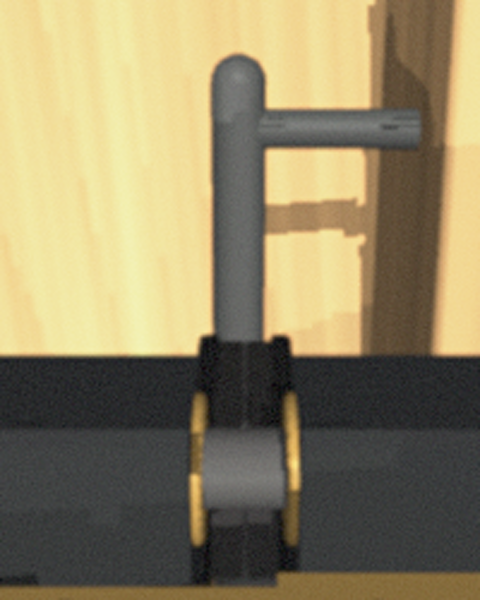

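Run:
```python
from h import *
s=read_camera("scene");t=read_camera("top")
crop(s,260,150,460,300,4,"pics/s3.png");crop(t,130,90,330,240,4,"pics/t3.png")
p=get_obs()["tool_pos"]
for n in("scene","top"):
  P=camera_params(n);print(n,proj(P,p),proj(P,(.586,.178,.062)))
```

```text
scene [344.97256747 267.83905823] [345.62338998 263.08338192]
top [202.42360889 196.02332569] [201.33506298 195.22587351]
```

View pics/s3.png

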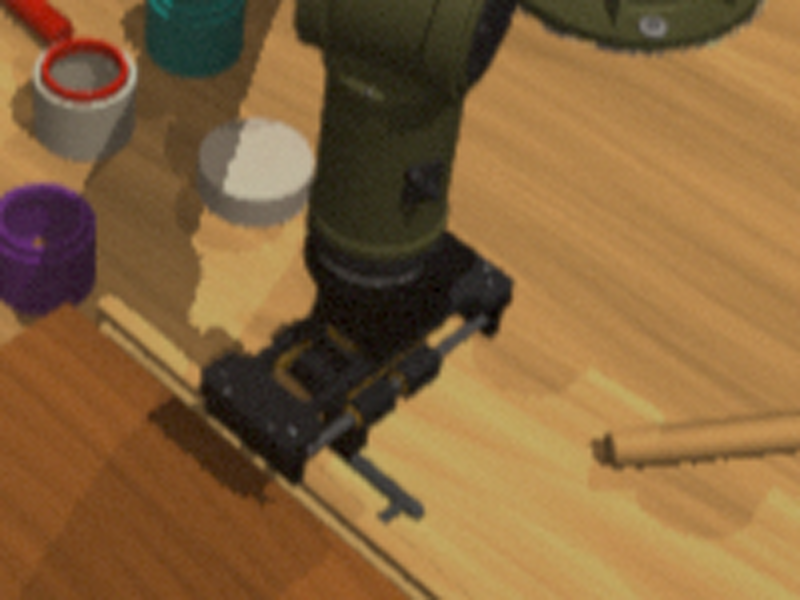

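View pics/t3.png

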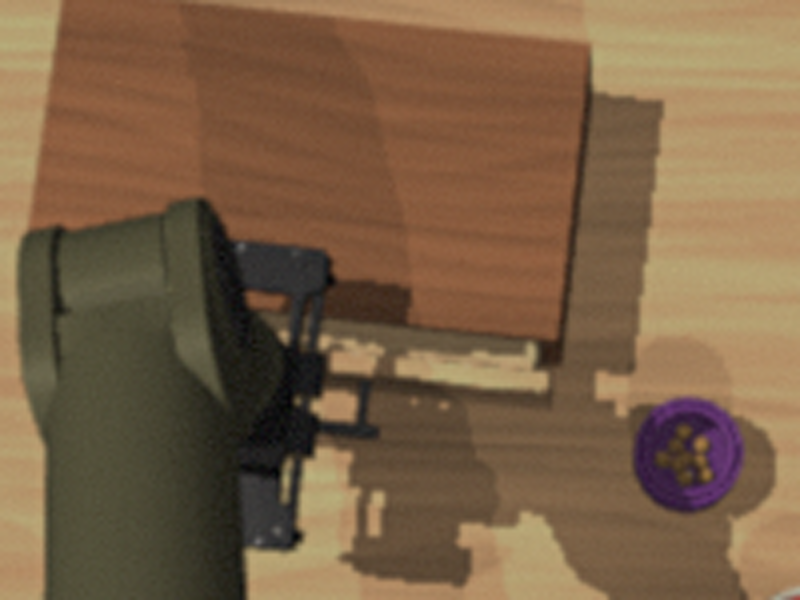

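```bash
python3 -m handwheel '[[0.0,0,-0.01,0,0],[0.0,0,-0.02,0,0],[0.0,0,-0.03,0,0],[0.0,0,-0.03,0,0]]' 30; python3 -c "
from h import *
cv2.imwrite('pics/w4.png',read_camera('wrist'))"
```

```text
time_s: 3.4
tool_pos: [0.5546, 0.1816, 0.0432]
tool_rot: [-179.9, -0.0, 85.5]
force: [0.1, -0.5, -0.9]
grip_width: 0.0005
```

View pics/w4.png

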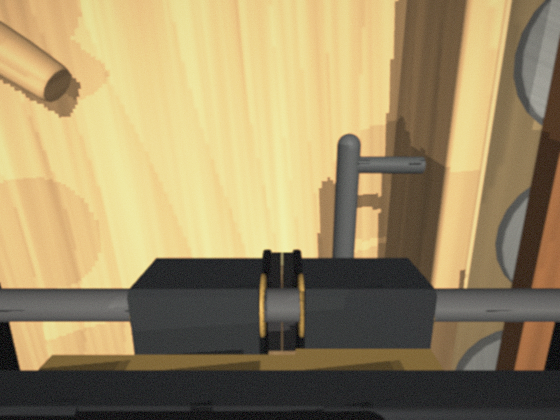

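Run:
```python
from h import *
from scipy.spatial.transform import Rotation as Ro
W=camera_params("wrist");o=get_obs()
Rt=Ro.from_euler('xyz',o["tool_rot"],degrees=True).as_matrix();p=o["tool_pos"]
A=W["R"]@Rt; b=W["R"]@p+W["t"]   # cam = A*tool + b
def pose(p,r):
    R=Ro.from_euler('xyz',r,degrees=True).as_matrix(); RR=A@R.T
    return dict(camera_matrix=W["camera_matrix"],R=RR,t=b-RR@np.array(p))
W1=pose([.5826,.1808,.1602],[-179.96,-.06,85.57]); W2=pose([.5866,.1785,.0434],[180,0,85.4])
W4=W
print(tri(W1,(286,129),W2,(280,133)), tri(W1,(286,129),W4,(348,135)))
print(tri(W1,(290,146),W2,(292,163)),tri(W1,(290,146),W4,(357,163)))
for n in("top","scene"):
    P=camera_params(n)
    print(n, proj(P,(.588,.238,.062)))
s=read_camera("scene");t=read_camera("top")
crop(s,260,150,460,300,4,"pics/s5.png");crop(t,130,90,330,240,4,"pics/t5.png")
```

```text
(array([0.59157843, 0.24105817, 0.03065908]), np.float64(0.00021055450702787469)) (array([0.59137863, 0.24238149, 0.06668574]), np.float64(0.00012352807281125851))
(array([0.59474507, 0.23010763, 0.07582183]), np.float64(0.0027367993350351843)) (array([0.59351404, 0.23026589, 0.07443125]), np.float64(0.0007227461426665117))
top [179.39978095 193.9406447 ]
scene [364.28470305 277.44182911]
```

View pics/s5.png

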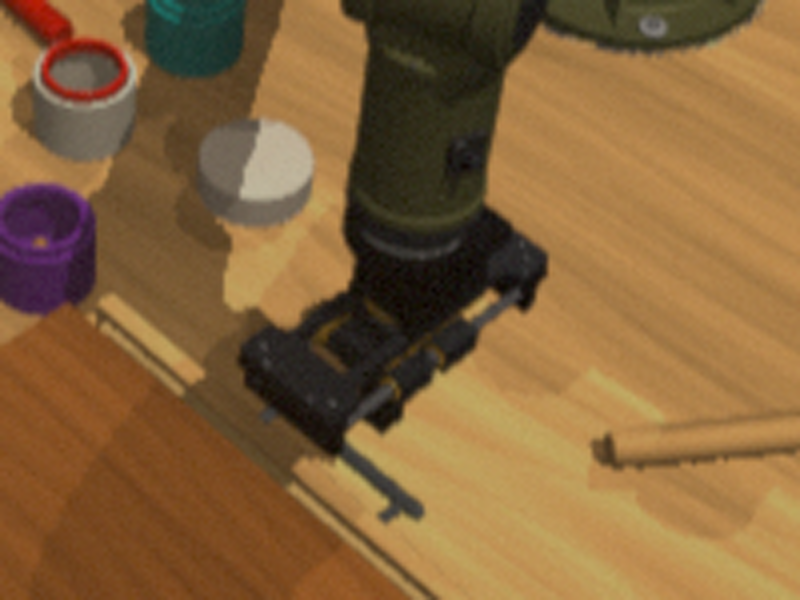

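The handle did not move: the fingers closed on nothing, although they should have straddled the bar. The fingertip may sit higher than the reported TCP suggests. I'll check this by touching the free bench gently.

```bash
python3 -m handwheel '[[0.0,0,-0.03,0.0,0],[0.0,0,-0.05,0.015,0],[0.0,0,-0.05,0.028,0],[0.0,0,-0.05,0.028,0],[0.0,0,-0.05,0.028,0]]' 30
python3 - <<'E'
from h import *
s=read_camera("scene")
crop(s,260,150,460,300,4,"pics/s6.png");
p=get_obs()["tool_pos"];print(p,proj(camera_params("scene"),p),proj(camera_params("top"),p))
E
```

```text
time_s: 4.05
tool_pos: [0.5081, 0.1845, 0.0154]
tool_rot: [179.9, 0.0, 85.4]
force: [-0.2, 0.2, -0.2]
grip_width: 0.0004
[0.50838152 0.18460967 0.01571138] [365.01976759 258.11996768] [200.76222108 224.84561503]
```

View pics/s6.png

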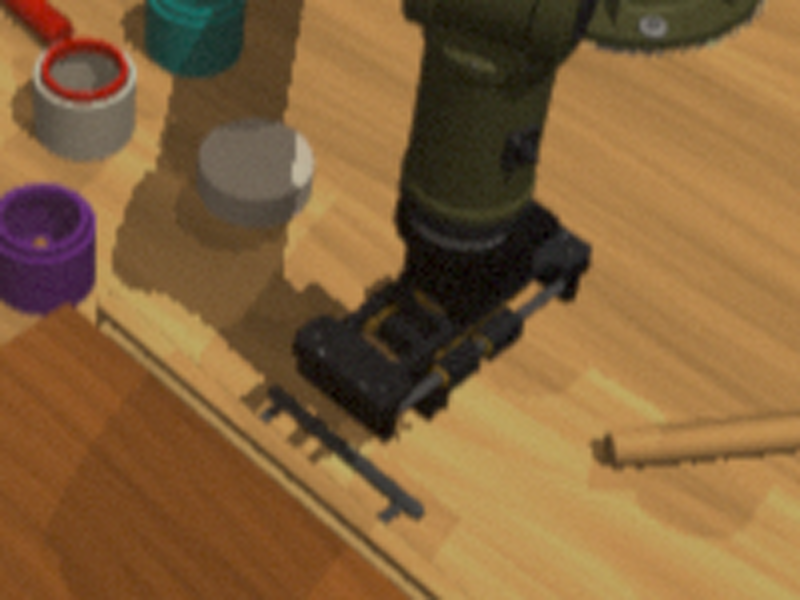

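```bash
for i in 1; do python3 -m handwheel '[[0.0,0,0,0.004,0],[0.0,0,0,0.008,0],[0.0,0,0,0.012,0],[0.0,0,0,0.012,0]]' 30; done
```

```text
time_s: 4.5
tool_pos: [0.5063, 0.1846, 0.0025]
tool_rot: [-179.9, 0.0, 85.4]
force: [-0.2, 0.0, -0.5]
grip_width: 0.0002
```

```bash
python3 -m handwheel '[[0.0,0,0,0.002,0],[0.0,0,0,0.004,0],[0.0,0,0,0.004,0]]'; python3 -m handwheel '[[0.0,0,0,0.002,0],[0.0,0,0,0.004,0],[0.0,0,0,0.004,0]]'
```

```text
time_s: 4.8
tool_pos: [0.5066, 0.1848, -0.001]
tool_rot: [-180.0, 0.0, 85.4]
force: [0.2, -0.5, 0.1]
grip_width: 0.0007
time_s: 5.1
tool_pos: [0.5066, 0.1848, -0.005]
tool_rot: [-180.0, 0.0, 85.4]
force: [-1.1, -0.8, 0.1]
grip_width: 0.0008
```

Run:
```python
from h import *
plan(.5,.18,.05)
im=read_camera("wrist");cv2.imwrite("pics/w7.png",im)
s=read_camera("scene");crop(s,260,150,460,300,4,"pics/s7.png")
```

```text
shift [-0.0053 -0.0062 -0.055 ] twist rad 0.0 pos [ 0.5066  0.1848 -0.005 ] rot [-1.7998e+02  1.0000e-02  8.5420e+01] q [-39.5  16.4  18.8 111.6  -6.6  53.  -22. ] F [-1.1 -0.8  0.1] w 0.0008 t 5.1
```

View pics/w7.png

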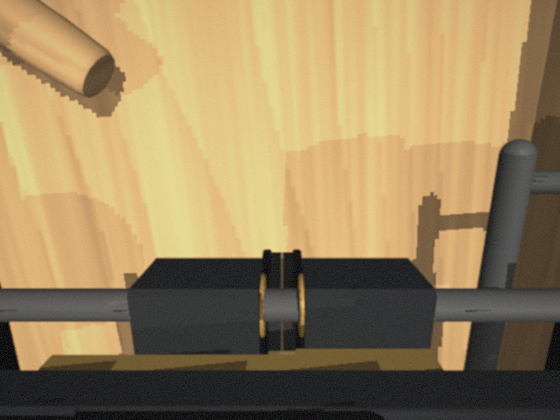

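```bash
python3 -m handwheel '[[0.0,0,-0.02,-0.004,0],[0.0,0,-0.04,0.0,0],[0.0,0,-0.04,0.003,0],[0.0,0,-0.04,0.006,0],[0.0,0,-0.04,0.006,0]]'; python3 -m handwheel '[[0.0,0,0,0.002,0],[0.0,0,0,0.004,0],[0.0,0,0,0.004,0]]';python3 -m handwheel '[[0.0,0,0,0.002,0],[0.0,0,0,0.004,0],[0.0,0,0,0.004,0]]'
```

```text
time_s: 5.7
tool_pos: [0.4677, 0.1879, -0.0109]
tool_rot: [180.0, 0.0, 85.4]
force: [-0.3, 0.7, -0.4]
grip_width: 0.0004
time_s: 6.0
tool_pos: [0.4671, 0.1878, -0.0151]
tool_rot: [-180.0, 0.0, 85.4]
force: [-0.0, 0.3, 0.1]
grip_width: 0.0003
time_s: 6.3
tool_pos: [0.4667, 0.1879, -0.0191]
tool_rot: [-180.0, 0.0, 85.4]
force: [-0.2, 0.4, -0.0]
grip_width: 0.0003
```

```bash
python3 -m handwheel '[[0.0,0,0,0.002,0],[0.0,0,0,0.003,0],[0.0,0,0,0.003,0]]'; python3 -m handwheel '[[0.0,0,0,0.002,0],[0.0,0,0,0.003,0],[0.0,0,0,0.003,0]]';python3 -m handwheel '[[0.0,0,0,0.002,0],[0.0,0,0,0.003,0],[0.0,0,0,0.003,0]]'
```

```text
time_s: 6.6
tool_pos: [0.4668, 0.188, -0.0219]
tool_rot: [-180.0, 0.0, 85.4]
force: [-0.7, 0.3, 0.8]
grip_width: 0.0002
time_s: 6.9
tool_pos: [0.4668, 0.188, -0.0249]
tool_rot: [-180.0, 0.0, 85.4]
force: [-0.3, -0.2, -0.1]
grip_width: 0.0004
time_s: 7.2
tool_pos: [0.4672, 0.1882, -0.0259]
tool_rot: [-180.0, -0.0, 85.4]
force: [-5.4, -2.4, 15.5]
grip_width: 0.0006
```

Run:
```python
from h import *
im=read_camera("wrist");cv2.imwrite("pics/w8.png",im)
s=read_camera("scene");crop(s,260,150,460,300,4,"pics/s8.png")
```

```text
(no output)
```

View pics/s8.png

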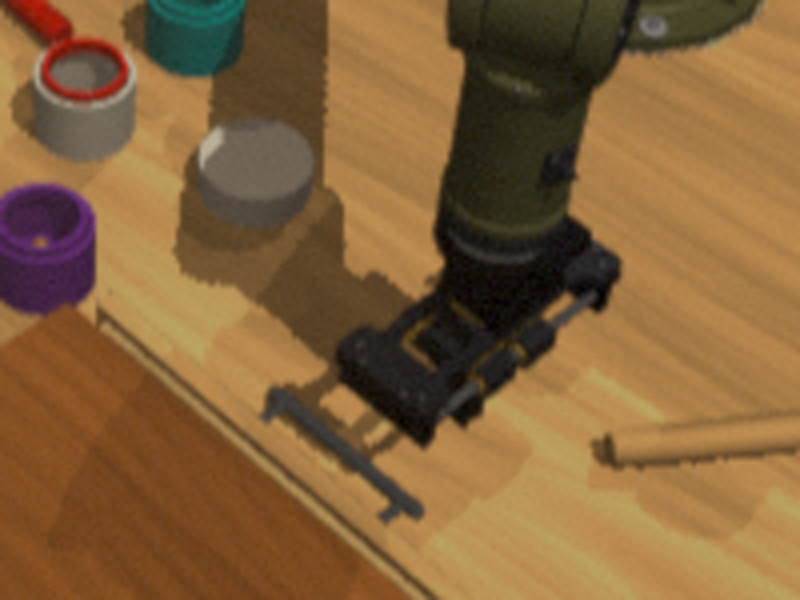

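View pics/w8.png

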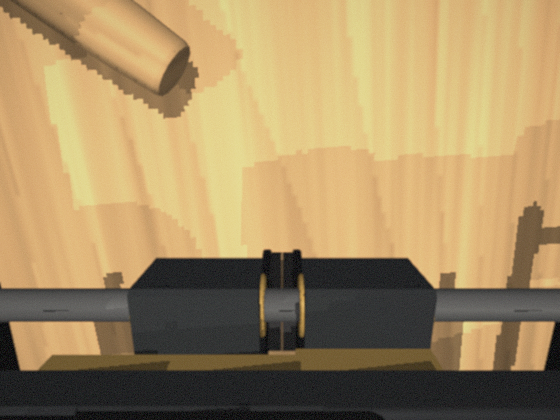

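The bench contact (15 N) came at reported z = -0.0255, so the true fingertips are about 25 mm above the reported TCP. That explains the closing above the bar. I will apply a correction: real tip z = reported z + 0.0255. Next I go back to the handle and grip it at reported z≈0.017.

```bash
python3 -m handwheel '[[0.028,0,0,-0.05,0],[0.028,0,0,-0.095,0],[0.028,0,0,-0.095,0],[0.028,0,0,-0.095,0]]' 30
python3 - <<'E'
from h import *
plan(.586,.178,.0675,85.4)
E
```

```text
time_s: 7.7
tool_pos: [0.4678, 0.1886, 0.0685]
tool_rot: [179.9, -0.1, 85.4]
force: [-0.9, -1.0, -0.3]
grip_width: 0.0234
shift [-0.0012  0.1187  0.0013] twist rad 0.0004 pos [0.4678 0.1886 0.0685] rot [ 1.7987e+02 -1.2000e-01  8.5420e+01] q [-42.8   6.6  19.  113.1  -2.5  60.5 -27.3] F [-0.9 -1.  -0.3] w 0.0234 t 7.7
```

```bash
python3 -m handwheel '[[0.028,-0.001,0.04,0,0],[0.028,-0.001,0.08,0,0],[0.028,-0.001,0.119,0,0],[0.028,-0.001,0.119,0,0],[0.028,-0.001,0.119,0,0]]' 30
python3 - <<'E'
from h import *
plan(.586,.178,.0175,85.4)
im=read_camera("wrist");cv2.imwrite("pics/w9.png",im)
E
```

```text
time_s: 8.2
tool_pos: [0.5842, 0.1764, 0.0647]
tool_rot: [-179.8, 0.2, 85.3]
force: [-0.1, 0.3, -0.2]
grip_width: 0.028
shift [0.0018 0.0018 0.0472] twist rad -0.0009 pos [0.5842 0.1764 0.0647] rot [-1.7978e+02  1.5000e-01  8.5350e+01] q [-36.9  19.9  21.3  98.3  -7.9  63.5 -17.9] F [-0.1  0.3 -0.2] w 0.028 t 8.2
```

View pics/w9.png

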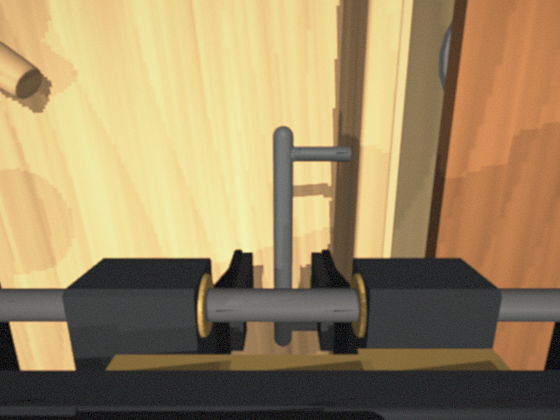

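The bar at x≈283 is well centred between the fingers (238 to 325). I'm descending the full 47 mm.

```bash
python3 -m handwheel '[[0.028,0.001,0.001,0.025,0],[0.028,0.001,0.001,0.047,0],[0.028,0.001,0.001,0.047,0],[0.028,0.001,0.001,0.047,0],[0,0.001,0.001,0.047,0],[0,0.001,0.001,0.047,0],[0,0.001,0.001,0.047,0],[0,0.001,0.001,0.047,0]]' 30
```

```text
time_s: 9.05
tool_pos: [0.5869, 0.1788, 0.0213]
tool_rot: [179.9, -0.1, 85.4]
force: [-1.0, -0.7, 3.1]
grip_width: 0.0098
```

```bash
python3 -m handwheel '[[0,0,-0.02,0,0],[0,0,-0.04,0,0],[0,0,-0.06,0,0],[0,0,-0.08,0,0],[0,0,-0.095,0,0],[0,0,-0.095,0,0]]' 30;python3 -m handwheel '[[0,0,-0.006,0,0],[0,0,-0.012,0,0],[0,0,-0.012,0,0]]'; python3 -m handwheel '[[0,0,-0.006,0,0],[0,0,-0.01,0,0],[0,0,-0.01,0,0]]'
```

```text
time_s: 9.65
tool_pos: [0.4905, 0.1868, 0.0212]
tool_rot: [-180.0, -0.1, 85.5]
force: [-0.8, -0.7, 2.7]
grip_width: 0.01
time_s: 9.95
tool_pos: [0.4798, 0.1876, 0.0212]
tool_rot: [180.0, -0.1, 85.4]
force: [-1.2, 0.5, 7.3]
grip_width: 0.0099
time_s: 10.25
tool_pos: [0.4698, 0.1885, 0.0212]
tool_rot: [180.0, -0.1, 85.4]
force: [-1.7, 0.2, 8.6]
grip_width: 0.0096
```

```bash
python3 -m handwheel '[[0,0,-0.006,0,0],[0,0,-0.01,0,0],[0,0,-0.01,0,0]]'; python3 -m handwheel '[[0,0,-0.005,0,0],[0,0,-0.008,0,0],[0,0,-0.008,0,0]]'
python3 - <<'E'
from h import *
t=read_camera("top");cv2.imwrite("pics/t10.png",t)
E
```

```text
time_s: 10.55
tool_pos: [0.4597, 0.1893, 0.0211]
tool_rot: [180.0, -0.1, 85.4]
force: [-1.3, 0.9, 9.0]
grip_width: 0.0096
time_s: 10.85
tool_pos: [0.4561, 0.1896, 0.0213]
tool_rot: [179.5, -0.2, 85.4]
force: [10.0, 1.1, -2.1]
grip_width: 0.0099
```

View pics/t10.png

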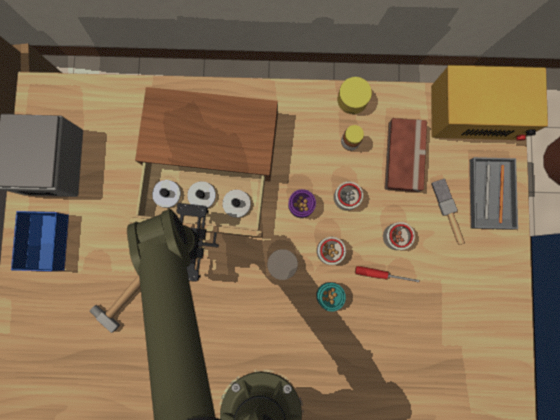

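The drawer is at its stop (10 N reaction). The three covers are visible in the top view at (166,193), (201,193) and (237,203). Releasing the handle and rising.

```bash
python3 -m handwheel '[[0.028,0,0.005,0,0],[0.028,0,0.005,0,0],[0.028,0,0.005,0,0],[0.028,0,0.005,-0.05,0],[0.028,0,0.005,-0.10,0],[0.05,0,0.005,-0.13,0],[0.05,0,0.005,-0.13,0],[0.05,0,0.005,-0.13,0]]' 30
python3 - <<'E'
from h import *
plan(.586,.1,.16,85.4)
t=read_camera("top");s=read_camera("scene")
crop(t,130,140,290,260,5,"pics/t11.png");crop(s,230,180,430,330,4,"pics/s11.png")
E
```

```text
time_s: 11.7
tool_pos: [0.4563, 0.1888, 0.15]
tool_rot: [-180.0, -0.0, 85.4]
force: [-1.1, 0.2, -0.5]
grip_width: 0.0442
shift [-0.0782  0.1363 -0.0101] twist rad 0.0006 pos [0.4563 0.1888 0.15  ] rot [-179.97   -0.     85.43] q [-45.    0.6  19.7 109.   -0.2  70.4 -29.8] F [-1.1  0.2 -0.5] w 0.0442 t 11.7
```

View pics/t11.png

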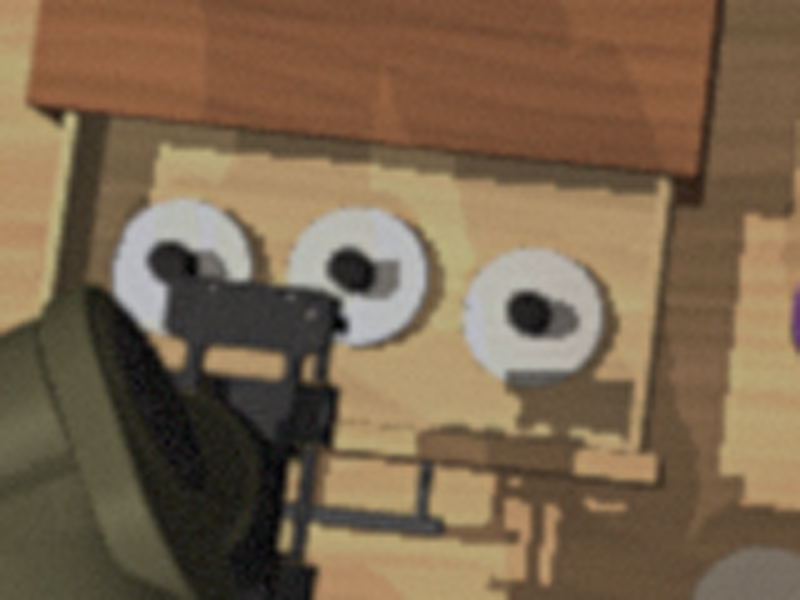

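View pics/s11.png

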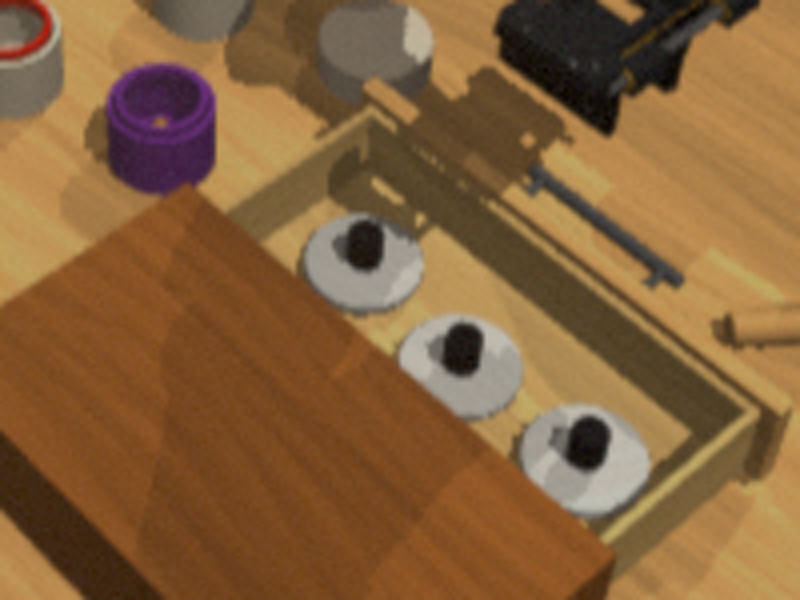

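Run:
```python
from h import *
T=camera_params("top");S=camera_params("scene")
D=[((166.6,193.6),(376,295)),((201.6,195.6),(345.25,271.5)),((236.8,203.2),(320.75,245.5))]
for a,b in D: print(onplane(T,*a,.038).round(4),onplane(S,*b,.038).round(4),tri(T,a,S,b)[0].round(4))
K=[((164.4,192),(377,286)),((200,193.2),(346,263)),((235,202),(321.5,238))]
for a,b in K: print("knob",onplane(T,*a,.066).round(4),onplane(S,*b,.066).round(4),tri(T,a,S,b)[0].round(4))
```

```text
[0.5914 0.2794 0.038 ] [0.5936 0.2816 0.038 ] [0.5918 0.2805 0.0348]
[0.5883 0.1818 0.038 ] [0.5914 0.1841 0.038 ] [0.5889 0.1825 0.034 ]
[0.5696 0.0831 0.038 ] [0.5715 0.0852 0.038 ] [0.5698 0.0836 0.0351]
knob [0.5917 0.2781 0.066 ] [0.5891 0.2765 0.066 ] [0.5912 0.2774 0.0691]
knob [0.5909 0.1811 0.066 ] [0.5877 0.1802 0.066 ] [0.5901 0.181  0.0691]
knob [0.5692 0.085  0.066 ] [0.5697 0.0841 0.066 ] [0.5695 0.0846 0.0662]
```

Both views agree within about 3 mm, and the heights are plausible. The covers are at (0.591,0.279), (0.589,0.182) and (0.570,0.0845). I start with the last one.

```bash
python3 -c "
from h import *
plan(.570,.0845,.10,85.4)"
```

```text
shift [-0.0942  0.1226  0.0482] twist rad 0.0005 pos [0.4554 0.1882 0.1484] rot [-1.7983e+02  1.2000e-01  8.5430e+01] q [-45.    0.7  19.7 109.1  -0.2  70.4 -29.8] F [-0.3  0.6 -0.2] w 0.0476 t 11.8
```

```bash
python3 -m handwheel '[[0.05,-0.03,0.04,0,0],[0.05,-0.06,0.08,0.02,0],[0.05,-0.094,0.122,0.048,0],[0.05,-0.094,0.122,0.048,0],[0.05,-0.094,0.122,0.048,0],[0.05,-0.094,0.122,0.048,0],[0.05,-0.094,0.122,0.048,0]]' 30
python3 - <<'E'
from h import *
plan(.570,.0845,.0165,85.4)
W=camera_params("wrist");im=read_camera("wrist");cv2.imwrite("pics/w12.png",im)
for X in [(.570,.0845,.066),(.5700,.0845,.038),(.589,.182,.066),(.59,.183,.038)]: print(proj(W,X).round(0))
E
```

```text
time_s: 12.5
tool_pos: [0.5702, 0.0876, 0.1024]
tool_rot: [-180.0, -0.1, 85.6]
force: [0.1, -0.2, -0.7]
grip_width: 0.05
shift [-0.0032  0.0001  0.0859] twist rad 0.0031 pos [0.5702 0.0876 0.1024] rot [-1.7997e+02 -7.0000e-02  8.5580e+01] q [-34.7  14.   27.  101.5  -7.   66.2 -10.1] F [ 0.1 -0.2 -0.7] w 0.05 t 12.5
[281. 233.]
[281. 221.]
[300.  74.]
[299.  77.]
```

View pics/w12.png

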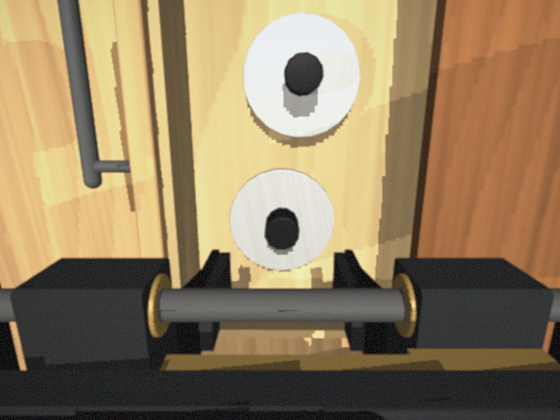

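Run:
```python
from h import *
W=camera_params("wrist");p=get_obs()["tool_pos"]
for X in [p+[0,0,.0255],p+[0,.0095,.0255],p+[0,-.0095,.0255],p+[.025,.0095,.0255],p+[.025,.0095,.0445]]: print(proj(W,X).round(0))
```

```text
[280. 267.]
[278. 249.]
[282. 285.]
[330. 246.]
[336. 261.]
```

The wrist view agrees: disc at (282,220), knob at (282,229), fingertips where the corrected length predicts, and no lateral bias. Descending and gripping.

```bash
python3 -m handwheel '[[0.05,-0.003,0,0.04,0],[0.05,-0.003,0,0.075,0],[0.05,-0.003,0,0.085,0],[0.05,-0.003,0,0.085,0],[0.05,-0.003,0,0.085,0],[0,-0.003,0,0.085,0],[0,-0.003,0,0.085,0],[0,-0.003,0,0.085,0],[0,-0.003,0,0.085,0],[0,-0.003,0,0.085,0]]' 40;python3 -m handwheel '[[0,0,0,-0.03,0],[0,0,0,-0.07,0],[0,0,0,-0.11,0],[0,0,0,-0.13,0],[0,0,0,-0.13,0],[0,0,0,-0.13,0]]'
```

```text
time_s: 13.55
tool_pos: [0.5709, 0.0825, 0.0177]
tool_rot: [180.0, -0.0, 85.4]
force: [-0.0, 0.4, 3.6]
grip_width: 0.0229
time_s: 14.15
tool_pos: [0.5702, 0.0824, 0.1462]
tool_rot: [-179.9, 0.0, 85.4]
force: [-0.3, -0.0, -2.0]
grip_width: 0.0232
```

Run:
```python
from h import *
plan(.4465,-.180,.15,85.4)
im=read_camera("wrist");cv2.imwrite("pics/w13.png",im)
t=read_camera("top");cv2.imwrite("pics/t13.png",t)
```

```text
shift [-0.2715 -0.1023 -0.0036] twist rad 0.0004 pos [0.5702 0.0824 0.1462] rot [-1.7994e+02  1.0000e-02  8.5420e+01] q [-35.1  11.7  27.7  98.7  -5.7  71.  -10.6] F [-0.3 -0.  -2. ] w 0.0232 t 14.15
```

View pics/w13.png

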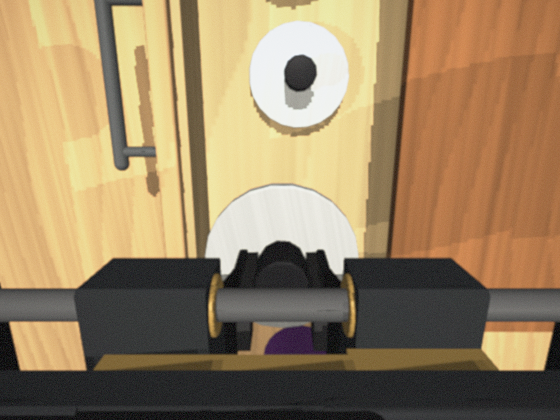

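View pics/t13.png

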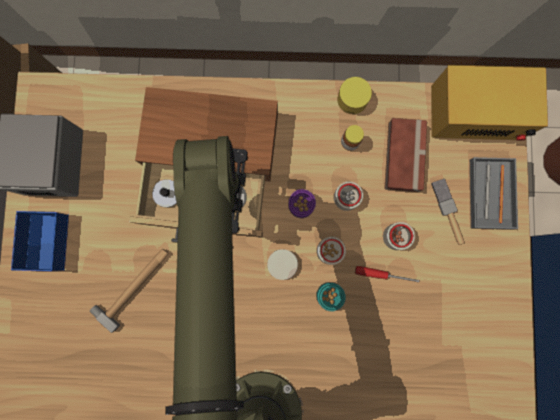

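The cover is held (width 23 mm, about 1.5–2 N weight, disc centred at x≈282 in the wrist view). The pots have not moved in the top view. I go to pot A, first stopping about 90 mm to its -y side so the wrist camera sees the pot.

```bash
python3 - <<'E'
from h import *
W=camera_params("wrist")
p=onplane(W,282,184,.1665);o=get_obs()["tool_pos"];print(p,o,"disc centre y",p[1]-.039,"tool x offset",p[1]-.039-o[1])
plan(.4465,-.270,.15,85.4)
E
python3 -m handwheel '[[0,-0.05,-0.02,0,0],[0,-0.09,-0.03,0,0],[0,-0.13,-0.045,0,0],[0,-0.17,-0.055,0,0],[0,-0.21,-0.07,0,0],[0,-0.25,-0.08,0,0],[0,-0.29,-0.09,0,0],[0,-0.33,-0.095,0,0],[0,-0.361,-0.095,0,0],[0,-0.361,-0.095,0,0],[0,-0.361,-0.095,0,0],[0,-0.361,-0.095,0,0]]'
python3 - <<'E'
from h import *
plan(.4465,-.1795,.15,85.4)
W=camera_params("wrist");im=read_camera("wrist");cv2.imwrite("pics/w14.png",im)
c,_=cv2.findContours(redmask(im),cv2.RETR_EXTERNAL,cv2.CHAIN_APPROX_NONE)
for k in c:
    if cv2.contourArea(k)<300: continue
    (u,v),(a,b),g=cv2.fitEllipse(cv2.convexHull(k)); print(round(u,1),round(v,1),round(a,1),round(b,1),onplane(W,u,v,.062).round(4))
E
```

```text
[0.57356743 0.1229792  0.1665    ] [0.56922864 0.08222155 0.14492796] disc centre y 0.08397919626292741 tool x offset 0.001757645531376903
shift [-0.3609 -0.0942 -0.0042] twist rad 0.0004 pos [0.5692 0.0822 0.1449] rot [-1.7979e+02  8.0000e-02  8.5420e+01] q [-35.1  11.8  27.6  98.8  -5.7  71.  -10.7] F [-0.1  0.2 -2. ] w 0.0231 t 14.25
time_s: 15.45
tool_pos: [0.4471, -0.2681, 0.1461]
tool_rot: [-179.9, -0.1, 85.5]
force: [-0.0, 0.3, -1.7]
grip_width: 0.0232
shift [ 0.0883 -0.0075 -0.0038] twist rad 0.002 pos [ 0.4471 -0.2681  0.1461] rot [-1.7989e+02 -6.0000e-02  8.5510e+01] q [-14.6   5.   45.2 106.4  -3.8  70.2  27.4] F [-0.   0.3 -1.7] w 0.0232 t 15.45
226.7 221.9 37.3 84.2 [ 0.4033 -0.2743  0.062 ]
478.4 139.5 81.0 91.4 [ 0.5981 -0.2251  0.062 ]
270.0 92.7 87.0 91.7 [ 0.4461 -0.18    0.062 ]
```

View pics/w14.png

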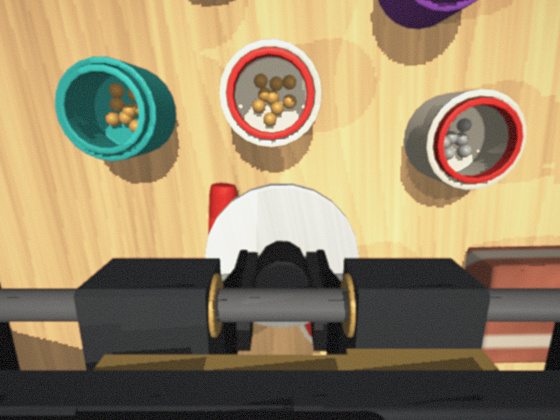

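The wrist view shows pot A (brass) at (270,93), measured at (0.4461,-0.1799), with steel C at (478,140). The cover sits 1.8 mm in +tool-x from the TCP. Moving over A to a low hover.

```bash
python3 -m handwheel '[[0,0.04,-0.004,0,0],[0,0.086,-0.008,0,0],[0,0.086,-0.008,0.04,0],[0,0.086,-0.008,0.076,0],[0,0.086,-0.008,0.076,0],[0,0.086,-0.008,0.076,0]]'
python3 - <<'E'
from h import *
plan(.4461,-.1817,.044,85.4)
s=read_camera("scene");crop(s,200,110,360,230,5,"pics/s15.png")
E
```

```text
time_s: 16.1
tool_pos: [0.446, -0.1829, 0.0715]
tool_rot: [-179.9, 0.0, 85.5]
force: [0.9, -0.2, -1.2]
grip_width: 0.0229
shift [ 0.0012 -0.      0.0275] twist rad 0.0013 pos [ 0.446  -0.1829  0.0715] rot [-1.7993e+02  1.0000e-02  8.5480e+01] q [-20.5   3.9  41.3 116.2  -3.   60.9  17.7] F [ 0.9 -0.2 -1.2] w 0.0229 t 16.1
```

View pics/s15.png

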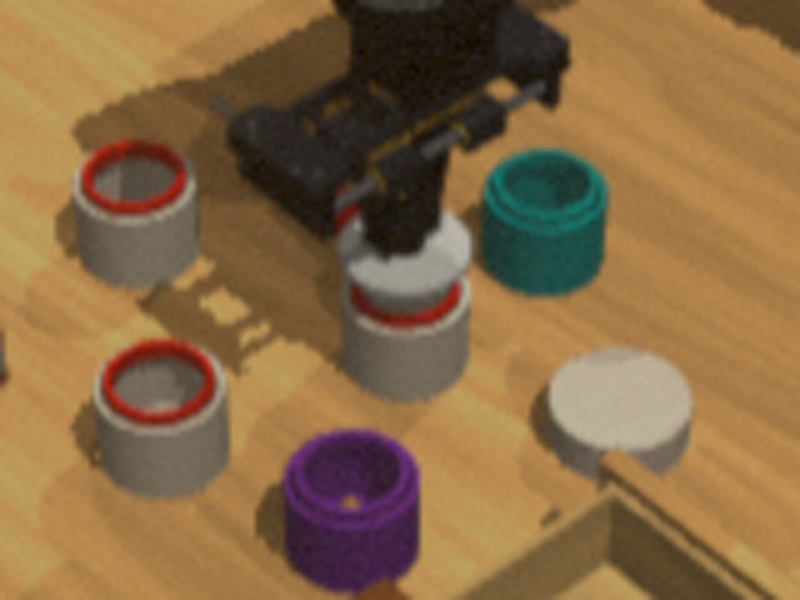

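The cover is held level just above pot A's ring and looks centred. Lowering and pressing.

```bash
python3 -m handwheel '[[0,0.001,0,0.008,0],[0,0.001,0,0.014,0],[0,0.001,0,0.018,0],[0,0.001,0,0.018,0]]'; python3 -m handwheel '[[0,0,0,0.002,0],[0,0,0,0.004,0],[0,0,0,0.006,0],[0,0,0,0.006,0]]'; python3 -m handwheel '[[0,0,0,0.002,0],[0,0,0,0.004,0],[0,0,0,0.004,0]]'
```

```text
time_s: 16.55
tool_pos: [0.4458, -0.1824, 0.0528]
tool_rot: [-179.9, -0.0, 85.4]
force: [0.2, 0.4, -2.4]
grip_width: 0.0232
time_s: 16.95
tool_pos: [0.4465, -0.1826, 0.0474]
tool_rot: [180.0, 0.0, 85.4]
force: [-0.6, 0.1, 1.4]
grip_width: 0.0231
time_s: 17.25
tool_pos: [0.4465, -0.1826, 0.0437]
tool_rot: [180.0, -0.0, 85.4]
force: [-1.8, 0.2, 5.1]
grip_width: 0.0229
```

```bash
python3 -m handwheel '[[0,0,0,0.001,0],[0,0,0,0.002,0],[0,0,0,0.002,0]]'; python3 -m handwheel '[[0,0,0,0.001,0],[0,0,0,0.002,0],[0,0,0,0.002,0]]'
```

```text
time_s: 17.55
tool_pos: [0.4466, -0.1825, 0.0435]
tool_rot: [-180.0, -0.1, 85.4]
force: [-8.0, 1.8, 23.5]
grip_width: 0.0231
time_s: 17.85
tool_pos: [0.4466, -0.1826, 0.0434]
tool_rot: [-180.0, -0.2, 85.4]
force: [-16.0, 3.8, 40.0]
grip_width: 0.0232
```

There is a hard stop at the predicted height, so it is home. Unloading, opening and rising.

```bash
python3 -m handwheel '[[0,0,0,-0.002,0],[0,0,0,-0.0035,0],[0.05,0,0,-0.0035,0],[0.05,0,0,-0.0035,0],[0.05,0,0,-0.0035,0],[0.05,0,0,-0.0035,0],[0.05,0,0,-0.03,0],[0.05,0,0,-0.07,0],[0.05,0,0,-0.1,0],[0.05,-0.08,0.01,-0.1,0],[0.05,-0.09,0.01,-0.1,0],[0.05,-0.09,0.01,-0.1,0],[0.05,-0.09,0.01,-0.1,0]]'
python3 - <<'E'
from h import *
plan(.589,.182,.15,85.4)
im=read_camera("wrist");cv2.imwrite("pics/w16.png",im)
s=read_camera("scene");crop(s,200,110,360,230,5,"pics/s16.png")
E
```

```text
time_s: 19.15
tool_pos: [0.4485, -0.2737, 0.1388]
tool_rot: [-179.9, 0.0, 85.3]
force: [0.0, 0.7, -0.1]
grip_width: 0.0504
shift [ 0.4658  0.1025 -0.0114] twist rad -0.0023 pos [ 0.4485 -0.2737  0.1388] rot [-1.7994e+02  1.0000e-02  8.5270e+01] q [-15.5   6.2  47.2 106.5  -4.8  69.3  28.5] F [ 0.   0.7 -0.1] w 0.0504 t 19.15
```

View pics/w16.png

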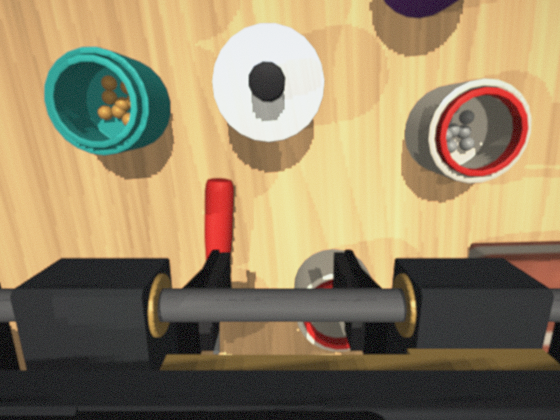

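View pics/s16.png

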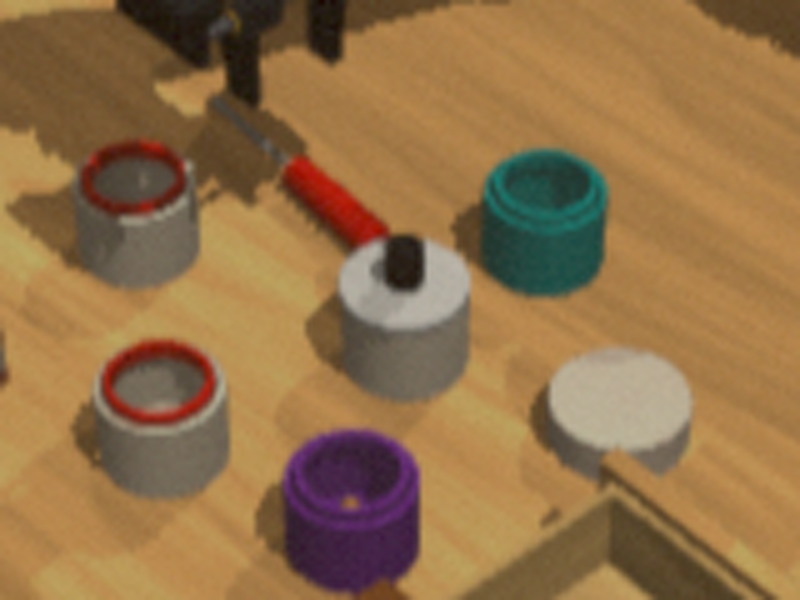

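Pot A's cover is home: no red ring shows and it sits level. Next is the middle cover at (0.589,0.182).

```bash
python3 -m handwheel '[[0.05,0.045,0.01,0,0],[0.05,0.09,0.02,0,0],[0.05,0.135,0.03,0,0],[0.05,0.18,0.04,0,0],[0.05,0.225,0.05,0,0],[0.05,0.27,0.06,0,0],[0.05,0.315,0.07,0,0],[0.05,0.36,0.08,0,0],[0.05,0.405,0.09,0,0],[0.05,0.45,0.1,0,0],[0.05,0.466,0.1025,0.02,0],[0.05,0.466,0.1025,0.039,0],[0.05,0.466,0.1025,0.039,0],[0.05,0.466,0.1025,0.039,0],[0.05,0.466,0.1025,0.039,0]]'
python3 - <<'E'
from h import *
plan(.589,.180,.0175,85.4)
W=camera_params("wrist");im=read_camera("wrist");cv2.imwrite("pics/w17.png",im)
for X in [(.589,.182,.066),(.5890,.182,.038),(.591,.279,.038)]: print(proj(W,X).round(0))
E
```

```text
time_s: 20.75
tool_pos: [0.5889, 0.1833, 0.1016]
tool_rot: [179.9, -0.1, 85.4]
force: [-0.8, 0.1, -0.2]
grip_width: 0.0501
shift [-0.0033  0.0002  0.0841] twist rad -0.0002 pos [0.5889 0.1833 0.1016] rot [ 1.7991e+02 -6.0000e-02  8.5390e+01] q [-41.9  18.9  27.   95.9  -9.2  67.3 -17.3] F [-0.8  0.1 -0.2] w 0.0501 t 20.75
[281. 231.]
[281. 219.]
[272.  79.]
```

View pics/w17.png

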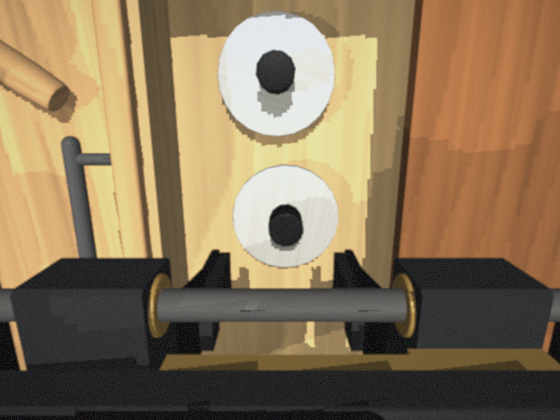

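Disc at (285,216) and knob at (286,224), about 2 mm from the prediction. Correcting by ty +2 mm and descending.

```bash
python3 -m handwheel '[[0.05,0.002,0.002,0.04,0],[0.05,0.002,0.002,0.075,0],[0.05,0.002,0.002,0.084,0],[0.05,0.002,0.002,0.084,0],[0.05,0.002,0.002,0.084,0],[0,0.002,0.002,0.084,0],[0,0.002,0.002,0.084,0],[0,0.002,0.002,0.084,0],[0,0.002,0.002,0.084,0],[0,0.002,0.002,0.084,0]]' 40;python3 -m handwheel '[[0,0,0,-0.03,0],[0,0,0,-0.07,0],[0,0,0,-0.11,0],[0,0,0,-0.13,0],[0,0,0,-0.13,0],[0,0,0,-0.13,0]]'
python3 - <<'E'
from h import *
plan(.598,-.315,.148,85.4)
im=read_camera("wrist");cv2.imwrite("pics/w18.png",im)
t=read_camera("top");P=camera_params("top")
c,_=cv2.findContours(redmask(t),cv2.RETR_EXTERNAL,cv2.CHAIN_APPROX_NONE)
for k in c:
    if cv2.contourArea(k)<60: continue
    (u,v),(a,b),g=cv2.fitEllipse(cv2.convexHull(k)); print(round(u,1),round(v,1),round(a,1),round(b,1),onplane(P,u,v,.062).round(4))
E
```

```text
time_s: 21.8
tool_pos: [0.591, 0.1853, 0.0168]
tool_rot: [179.9, -0.0, 85.4]
force: [0.4, -0.5, 2.4]
grip_width: 0.0231
time_s: 22.4
tool_pos: [0.59, 0.1851, 0.1455]
tool_rot: [-179.9, 0.0, 85.4]
force: [-0.1, -0.6, -1.9]
grip_width: 0.0232
shift [-0.4979  0.0478 -0.0025] twist rad 0.0004 pos [0.59   0.1851 0.1455] rot [-1.7995e+02  1.0000e-02  8.5430e+01] q [-42.4  17.2  27.5  92.7  -8.2  72.2 -18.1] F [-0.1 -0.6 -1.9] w 0.0232 t 22.4
371.2 272.1 9.4 39.4 [ 0.39   -0.2865  0.062 ]
400.8 235.3 21.9 22.7 [ 0.4905 -0.3658  0.062 ]
349.1 194.4 21.8 22.3 [ 0.5987 -0.225   0.062 ]
```

View pics/w18.png

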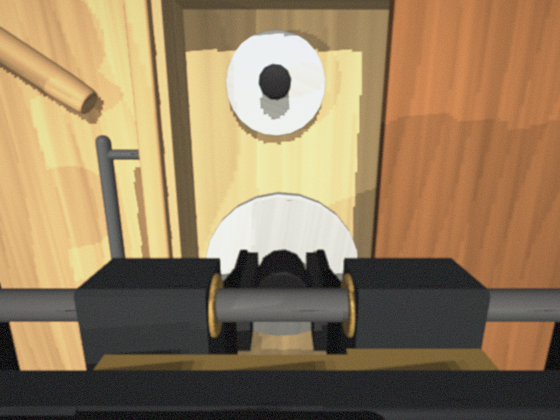

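```bash
python3 - <<'E'
from h import *
W=camera_params("wrist");p=onplane(W,282,193,.1667);o=get_obs()["tool_pos"];print("tool x offset",p[1]-.039-o[1])
E
python3 -m handwheel '[[0,-0.05,0.005,0,0],[0,-0.1,0.01,0,0],[0,-0.15,0.015,0,0],[0,-0.2,0.02,0,0],[0,-0.25,0.025,0,0],[0,-0.3,0.03,0,0],[0,-0.35,0.035,0,0],[0,-0.4,0.04,0,0],[0,-0.45,0.045,0,0],[0,-0.498,0.048,0,0],[0,-0.498,0.048,0,0],[0,-0.498,0.048,0,0],[0,-0.498,0.048,0,0],[0,-0.498,0.048,0,0]]'
cat > ring.py <<'E'
from h import *
import sys
W=camera_params("wrist");im=read_camera("wrist");cv2.imwrite(sys.argv[1],im)
c,_=cv2.findContours(redmask(im),cv2.RETR_EXTERNAL,cv2.CHAIN_APPROX_NONE)
for k in c:
    if cv2.contourArea(k)<300: continue
    (u,v),(a,b),g=cv2.fitEllipse(cv2.convexHull(k)); print(round(u,1),round(v,1),round(a,1),round(b,1),onplane(W,u,v,.062).round(4))
plan(.598,-.225,.07,85.4)
E
python3 ring.py pics/w19.png
```

```text
tool x offset -0.002296325847895131
time_s: 23.9
tool_pos: [0.5993, -0.3124, 0.1454]
tool_rot: [-180.0, -0.1, 85.6]
force: [0.0, 0.8, -1.1]
grip_width: 0.0233
155.9 256.0 18.3 49.3 [ 0.495  -0.3427  0.062 ]
49.9 193.9 36.5 123.2 [ 0.4215 -0.2854  0.062 ]
272.1 94.8 86.9 91.9 [ 0.5997 -0.2257  0.062 ]
shift [ 0.0871 -0.008   0.0758] twist rad 0.0035 pos [ 0.5994 -0.3126  0.1457] rot [-1.7997e+02 -8.0000e-02  8.5600e+01] q [ -3.2  26.6  39.2  84.1 -17.1  75.4  32.9] F [ 0.5 -0.3 -2.1] w 0.0235 t 23.95
```

View pics/w19.png

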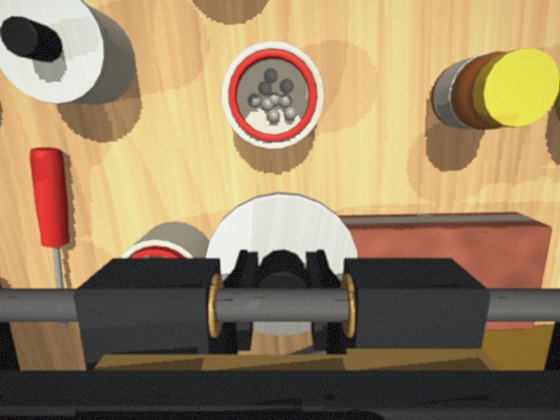

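Pot C (steel) is at (272,95), measured at (0.5995,-0.2257), which agrees with the top view. The held cover is 2.3 mm in -tool-x from the TCP. Moving over C.

```bash
python3 -m handwheel '[[0,0.045,-0.004,0,0],[0,0.09,-0.007,0,0],[0,0.09,-0.007,0.04,0],[0,0.09,-0.007,0.075,0],[0,0.09,-0.007,0.075,0],[0,0.09,-0.007,0.075,0],[0,0.09,-0.007,0.075,0]]'
python3 - <<'E'
from h import *
plan(.5994,-.2232,.0428,85.4)
s=read_camera("scene");crop(s,180,110,340,230,5,"pics/s20.png")
E
```

```text
time_s: 24.65
tool_pos: [0.6004, -0.2255, 0.0736]
tool_rot: [179.8, 0.0, 85.4]
force: [-0.3, -0.0, -2.0]
grip_width: 0.0231
shift [ 0.0023 -0.0012  0.0308] twist rad 0.0002 pos [ 0.6004 -0.2255  0.0736] rot [1.798e+02 4.000e-02 8.541e+01] q [-11.1  25.2  37.5  94.2 -16.5  66.   25.9] F [-0.3 -0.  -2. ] w 0.0231 t 24.65
```

View pics/s20.png

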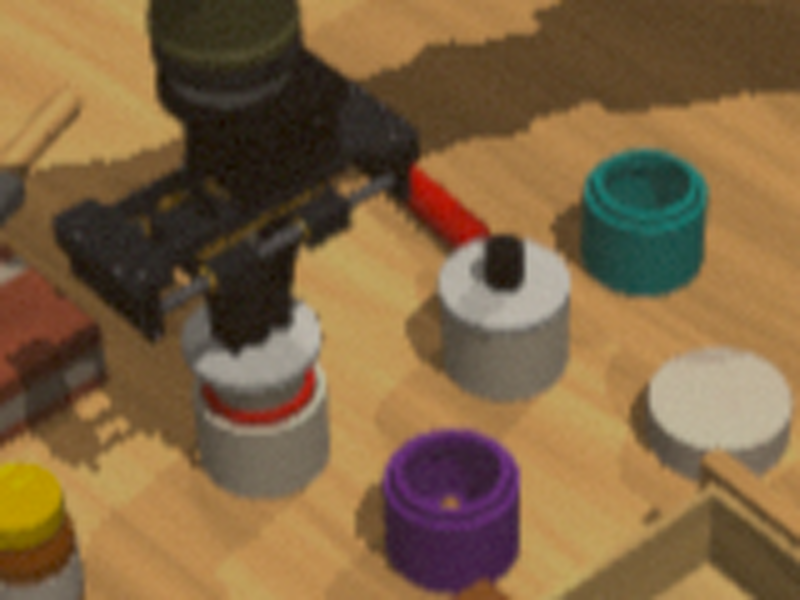

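The cover is about 2 mm off toward -y above pot C, matching the numbers. Correcting tx +2 mm and ty -1 mm, then lowering.

```bash
python3 -m handwheel '[[0,0.002,-0.001,0,0],[0,0.002,-0.001,0.006,0],[0,0.002,-0.001,0.014,0],[0,0.002,-0.001,0.02,0],[0,0.002,-0.001,0.02,0]]'; python3 -m handwheel '[[0,0,0,0.002,0],[0,0,0,0.004,0],[0,0,0,0.006,0],[0,0,0,0.006,0]]'; python3 -m handwheel '[[0,0,0,0.002,0],[0,0,0,0.004,0],[0,0,0,0.004,0]]'
```

```text
time_s: 25.2
tool_pos: [0.597, -0.2223, 0.0496]
tool_rot: [-179.9, -0.0, 85.4]
force: [0.2, 0.1, -1.6]
grip_width: 0.0233
time_s: 25.6
tool_pos: [0.5981, -0.2228, 0.0455]
tool_rot: [180.0, -0.0, 85.4]
force: [-1.4, 0.0, 2.8]
grip_width: 0.0232
time_s: 25.9
tool_pos: [0.5981, -0.2229, 0.0427]
tool_rot: [180.0, -0.0, 85.4]
force: [-4.5, 2.0, 11.8]
grip_width: 0.023
```

```bash
python3 -m handwheel '[[0,0,0,0.001,0],[0,0,0,0.002,0],[0,0,0,0.002,0]]'
```

```text
time_s: 26.2
tool_pos: [0.5982, -0.2229, 0.0427]
tool_rot: [180.0, -0.1, 85.4]
force: [-8.3, 4.8, 22.2]
grip_width: 0.023
```

Hard stop at the predicted height. Releasing, then moving to look at the pots and fetch the third cover.

```bash
python3 -m handwheel '[[0,0,0,-0.001,0],[0,0,0,-0.0025,0],[0.05,0,0,-0.0025,0],[0.05,0,0,-0.0025,0],[0.05,0,0,-0.0025,0],[0.05,0,0,-0.0025,0],[0.05,0,0,-0.03,0],[0.05,0,0,-0.07,0],[0.05,0,0,-0.1,0],[0.05,-0.08,0.007,-0.1,0],[0.05,-0.09,0.007,-0.1,0],[0.05,-0.09,0.007,-0.1,0],[0.05,-0.09,0.007,-0.1,0]]'
python3 ring.py pics/w21.png
python3 - <<'E'
from h import *
plan(.5925,.281,.10,85.4)
s=read_camera("scene");crop(s,180,110,340,230,5,"pics/s21.png")
E
```

```text
time_s: 27.5
tool_pos: [0.597, -0.3145, 0.1388]
tool_rot: [-180.0, 0.0, 85.2]
force: [0.5, 2.1, 0.3]
grip_width: 0.0495
162.1 267.5 39.2 65.1 [ 0.4983 -0.3521  0.062 ]
46.8 192.8 36.6 126.7 [ 0.4219 -0.2845  0.062 ]
shift [ 0.0872 -0.0068  0.0687] twist rad -0.0001 pos [ 0.5978 -0.3125  0.1386] rot [-1.7997e+02 -6.0000e-02  8.5390e+01] q [ -3.5  26.8  39.5  84.8 -17.4  74.6  33. ] F [-0.   0.5 -0.4] w 0.0498 t 27.55
shift [ 0.5911 -0.0529  0.0393] twist rad -0.0001 pos [ 0.5978 -0.3125  0.1386] rot [-1.7997e+02 -6.0000e-02  8.5390e+01] q [ -3.5  26.8  39.5  84.8 -17.4  74.6  33. ] F [-0.   0.5 -0.4] w 0.0498 t 27.55
```

View pics/w21.png

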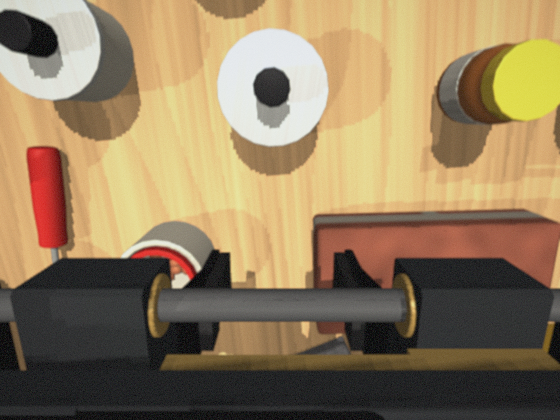

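View pics/s21.png

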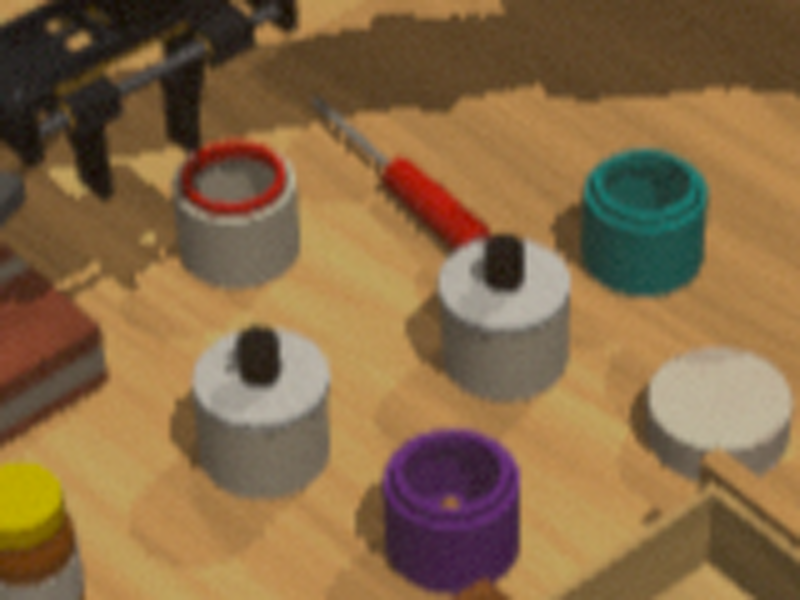

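Pot C's cover is home too. Fetching the third cover, near (0.593,0.282).

```bash
python3 -m handwheel '[[0.05,0.05,-0.005,0,0],[0.05,0.1,-0.01,0,0],[0.05,0.15,-0.015,0,0],[0.05,0.2,-0.02,0,0],[0.05,0.25,-0.025,0,0],[0.05,0.3,-0.03,0,0],[0.05,0.35,-0.035,0,0],[0.05,0.4,-0.04,0,0],[0.05,0.45,-0.045,0,0],[0.05,0.5,-0.05,0,0],[0.05,0.55,-0.053,0,0],[0.05,0.591,-0.053,0.02,0],[0.05,0.591,-0.053,0.039,0],[0.05,0.591,-0.053,0.039,0],[0.05,0.591,-0.053,0.039,0],[0.05,0.591,-0.053,0.039,0]]'
python3 - <<'E'
from h import *
plan(.593,.282,.0175,85.4)
W=camera_params("wrist");im=read_camera("wrist");cv2.imwrite("pics/w22.png",im)
for X in [(.593,.282,.066),(.593,.282,.038)]: print(proj(W,X).round(0))
E
```

```text
time_s: 29.2
tool_pos: [0.5931, 0.2793, 0.1018]
tool_rot: [179.9, -0.0, 85.3]
force: [0.1, 0.2, 0.3]
grip_width: 0.0501
shift [ 0.0026 -0.0004  0.0843] twist rad -0.0014 pos [0.5931 0.2793 0.1018] rot [ 1.799e+02 -4.000e-02  8.532e+01] q [-48.   23.5  26.4  90.  -11.   68.9 -24.3] F [0.1 0.2 0.3] w 0.0501 t 29.2
[280. 225.]
[280. 214.]
```

View pics/w22.png

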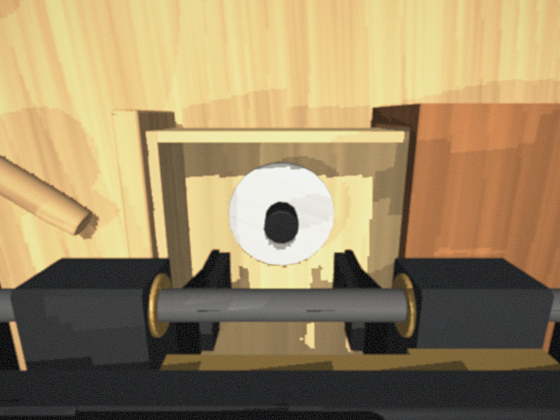

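Disc at (281,213), within 1 mm of the prediction. Gripping.

```bash
python3 -m handwheel '[[0.05,0.003,0,0.04,0],[0.05,0.003,0,0.075,0],[0.05,0.003,0,0.084,0],[0.05,0.003,0,0.084,0],[0.05,0.003,0,0.084,0],[0,0.003,0,0.084,0],[0,0.003,0,0.084,0],[0,0.003,0,0.084,0],[0,0.003,0,0.084,0],[0,0.003,0,0.084,0]]' 40;python3 -m handwheel '[[0,0,0,-0.03,0],[0,0,0,-0.07,0],[0,0,0,-0.11,0],[0,0,0,-0.13,0],[0,0,0,-0.13,0],[0,0,0,-0.13,0]]'
python3 - <<'E'
from h import *
plan(.4905,-.45,.146,85.4)
im=read_camera("wrist");cv2.imwrite("pics/w23.png",im)
t=read_camera("top");P=camera_params("top")
c,_=cv2.findContours(redmask(t),cv2.RETR_EXTERNAL,cv2.CHAIN_APPROX_NONE)
for k in c:
    if cv2.contourArea(k)<60: continue
    (u,v),(a,b),g=cv2.fitEllipse(cv2.convexHull(k)); print(round(u,1),round(v,1),round(a,1),round(b,1),onplane(P,u,v,.062).round(4))
E
```

```text
time_s: 30.25
tool_pos: [0.5927, 0.2835, 0.0168]
tool_rot: [180.0, -0.0, 85.4]
force: [-0.2, -0.0, 2.3]
grip_width: 0.0228
time_s: 30.85
tool_pos: [0.5919, 0.2832, 0.1454]
tool_rot: [-179.9, 0.0, 85.4]
force: [-0.9, 0.0, -1.9]
grip_width: 0.0228
shift [-7.39e-01 -4.26e-02 -3.00e-04] twist rad 0.0004 pos [0.5919 0.2832 0.1454] rot [-1.7995e+02  2.0000e-02  8.5420e+01] q [-48.6  21.9  26.8  86.9 -10.1  73.6 -25.1] F [-0.9  0.  -1.9] w 0.0228 t 30.85
370.8 272.1 8.9 40.7 [ 0.3898 -0.2854  0.062 ]
400.7 235.3 22.0 22.7 [ 0.4904 -0.3658  0.062 ]
```

View pics/w23.png

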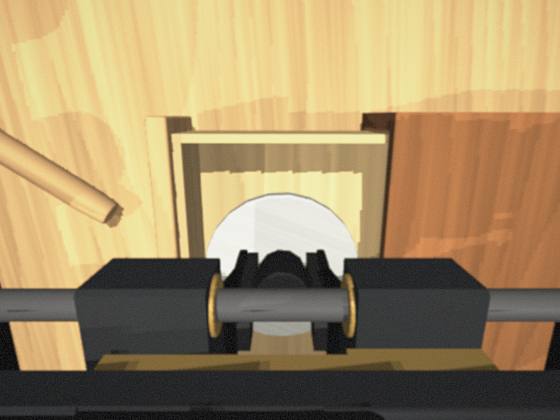

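```bash
python3 -m handwheel '[[0,-0.048,-0.003,0,0],[0,-0.096,-0.006,0,0],[0,-0.144,-0.009,0,0],[0,-0.192,-0.012,0,0],[0,-0.24,-0.015,0,0],[0,-0.288,-0.018,0,0],[0,-0.336,-0.02,0,0],[0,-0.384,-0.022,0,0],[0,-0.432,-0.025,0,0],[0,-0.48,-0.028,0,0],[0,-0.528,-0.031,0,0],[0,-0.576,-0.034,0,0],[0,-0.624,-0.037,0,0],[0,-0.672,-0.04,0,0],[0,-0.71,-0.042,0,0],[0,-0.739,-0.043,0,0],[0,-0.739,-0.043,0,0],[0,-0.739,-0.043,0,0],[0,-0.739,-0.043,0,0]]'
python3 ring.py pics/w24.png
```

```text
time_s: 32.85
tool_pos: [0.491, -0.4478, 0.1449]
tool_rot: [-179.9, -0.1, 85.5]
force: [0.9, 0.7, -0.7]
grip_width: 0.0234
272.5 103.5 86.5 90.7 [ 0.4913 -0.3672  0.062 ]
139.9 29.0 34.7 133.3 [ 0.4044 -0.3112  0.062 ]
shift [0.2302 0.0891 0.0757] twist rad 0.0027 pos [ 0.4913 -0.4477  0.1453] rot [-1.7996e+02 -1.1000e-01  8.5550e+01] q [  6.   27.1  46.5  86.  -20.   75.5  50. ] F [ 0.1  0.1 -0.4] w 0.0228 t 32.9
```

View pics/w24.png

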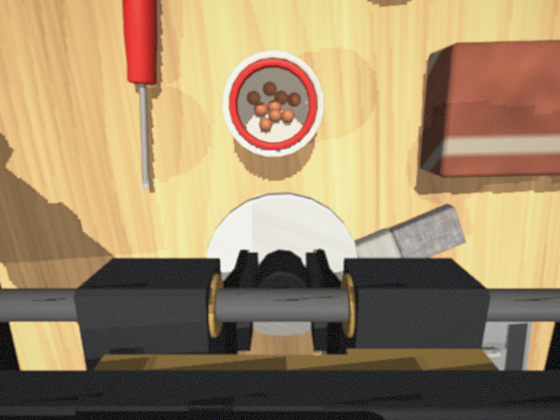

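Pot B (copper) is at (272,103), measured at (0.491,-0.367). Moving over it.

```bash
python3 -m handwheel '[[0,0.045,-0.004,0,0],[0,0.085,-0.0065,0,0],[0,0.085,-0.0065,0.04,0],[0,0.085,-0.0065,0.072,0],[0,0.085,-0.0065,0.072,0],[0,0.085,-0.0065,0.072,0],[0,0.085,-0.0065,0.072,0],[0,0.085,-0.0065,0.072,0]]'
python3 - <<'E'
from h import *
plan(.4912,-.3651,.0428,85.4)
s=read_camera("scene");crop(s,180,80,340,200,5,"pics/s25.png")
E
```

```text
time_s: 33.7
tool_pos: [0.4919, -0.3657, 0.0762]
tool_rot: [179.8, 0.1, 85.4]
force: [0.9, -0.6, -1.3]
grip_width: 0.0232
shift [ 0.0005 -0.0008  0.0334] twist rad 0.0 pos [ 0.4919 -0.3657  0.0762] rot [1.7983e+02 7.0000e-02 8.5400e+01] q [ -2.8  23.6  46.   98.5 -18.4  65.6  43.9] F [ 0.9 -0.6 -1.3] w 0.0232 t 33.7
```

View pics/s25.png

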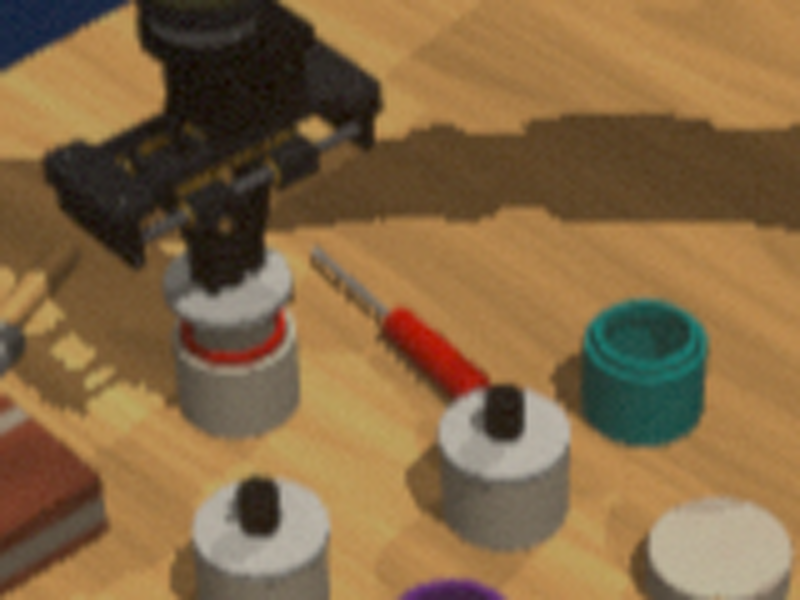

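The cover appears about 1 px left of the pot axis in the scene view. I nudge tx +1.5 mm and ty -1 mm, come down to just above the ring and check.

```bash
python3 -m handwheel '[[0,0.0015,-0.001,0.006,0],[0,0.0015,-0.001,0.014,0],[0,0.0015,-0.001,0.014,0],[0,0.0015,-0.001,0.014,0]]'
python3 - <<'E'
from h import *
plan(.4912,-.3646,.0428,85.4)
s=read_camera("scene");crop(s,200,100,260,180,8,"pics/s26.png")
E
```

```text
time_s: 34.15
tool_pos: [0.4896, -0.3628, 0.0597]
tool_rot: [-179.9, -0.0, 85.4]
force: [-0.5, -0.5, -1.7]
grip_width: 0.0227
shift [-0.0017  0.0018  0.0169] twist rad 0.0002 pos [ 0.4896 -0.3628  0.0597] rot [-1.7995e+02 -2.0000e-02  8.5410e+01] q [ -2.5  24.4  45.5  99.6 -19.1  64.2  44.3] F [-0.5 -0.5 -1.7] w 0.0227 t 34.15
```

View pics/s26.png

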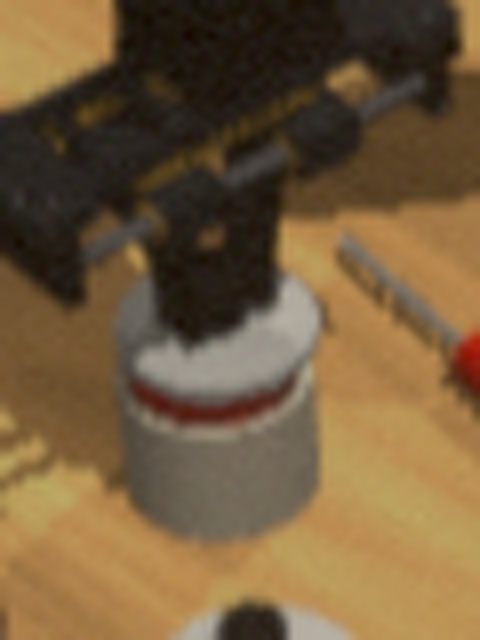

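Now visually centred (disc 115–325, pot 122–318), while the numbers say about 1.7 mm overshoot. I split the difference and press.

```bash
python3 -m handwheel '[[0,-0.0008,0.0008,0.004,0],[0,-0.0008,0.0008,0.008,0],[0,-0.0008,0.0008,0.01,0],[0,-0.0008,0.0008,0.01,0]]'; python3 -m handwheel '[[0,0,0,0.002,0],[0,0,0,0.004,0],[0,0,0,0.004,0]]'; python3 -m handwheel '[[0,0,0,0.002,0],[0,0,0,0.003,0],[0,0,0,0.003,0]]'
```

```text
time_s: 34.6
tool_pos: [0.4904, -0.3637, 0.0497]
tool_rot: [-180.0, -0.0, 85.4]
force: [0.4, 0.9, -1.4]
grip_width: 0.0231
time_s: 34.9
tool_pos: [0.4908, -0.3641, 0.0465]
tool_rot: [180.0, 0.0, 85.4]
force: [-0.1, 0.0, 1.6]
grip_width: 0.023
time_s: 35.2
tool_pos: [0.4909, -0.3641, 0.0433]
tool_rot: [180.0, 0.0, 85.4]
force: [-0.5, 0.3, 2.4]
grip_width: 0.023
```

```bash
python3 -m handwheel '[[0,0,0,0.001,0],[0,0,0,0.002,0],[0,0,0,0.002,0]]'; python3 -m handwheel '[[0,0,0,0.001,0],[0,0,0,0.0015,0],[0,0,0,0.0015,0]]'
```

```text
time_s: 35.5
tool_pos: [0.4909, -0.3641, 0.0427]
tool_rot: [180.0, -0.0, 85.4]
force: [-4.8, 2.4, 11.6]
grip_width: 0.0228
time_s: 35.8
tool_pos: [0.4909, -0.3641, 0.0426]
tool_rot: [179.9, -0.1, 85.4]
force: [-6.6, 5.6, 19.3]
grip_width: 0.0232
```

Hard stop again at 0.0427. Releasing, rising, and checking all three.

```bash
python3 -m handwheel '[[0,0,0,-0.001,0],[0,0,0,-0.0025,0],[0.05,0,0,-0.0025,0],[0.05,0,0,-0.0025,0],[0.05,0,0,-0.0025,0],[0.05,0,0,-0.0025,0],[0.05,0,0,-0.03,0],[0.05,0,0,-0.07,0],[0.05,0,0,-0.1,0],[0.05,-0.08,0.007,-0.1,0],[0.05,-0.08,0.007,-0.1,0],[0.05,-0.08,0.007,-0.1,0],[0.05,-0.08,0.007,-0.1,0]]'
python3 - <<'E'
from h import *
s=read_camera("scene");crop(s,180,110,340,230,5,"pics/s27.png");cv2.imwrite("pics/sf27.png",s);t=read_camera("top");cv2.imwrite("pics/t27.png",t)
plan(.456,.189,.15,85.4)
E
```

```text
time_s: 37.1
tool_pos: [0.4906, -0.4446, 0.1391]
tool_rot: [-179.9, -0.0, 85.3]
force: [0.5, 0.1, 0.1]
grip_width: 0.0499
shift [ 0.627  -0.0854 -0.0098] twist rad 0.0013 pos [ 0.4917 -0.4428  0.1392] rot [-1.7998e+02 -9.0000e-02  8.5480e+01] q [  5.   27.2  47.1  87.  -20.3  74.8  49.9] F [0.8 1.6 0.3] w 0.05 t 37.2
```

View pics/s27.png

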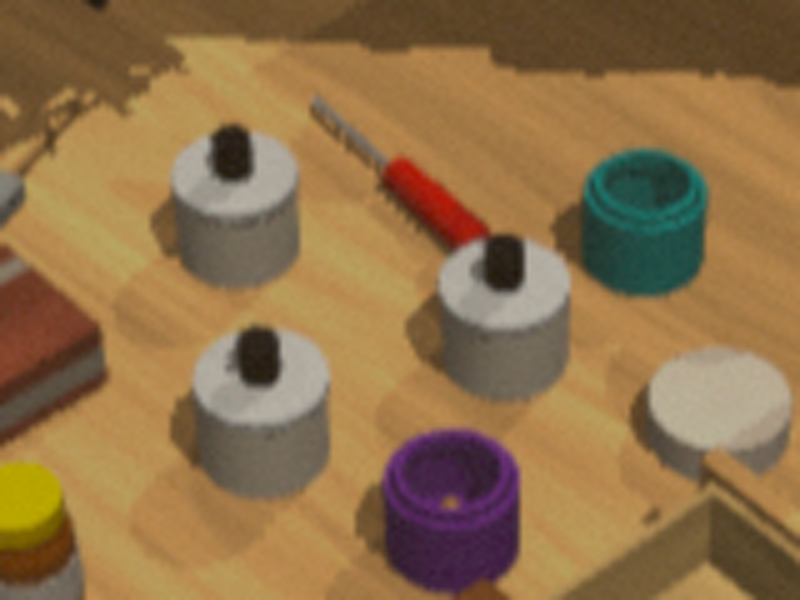

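View pics/t27.png

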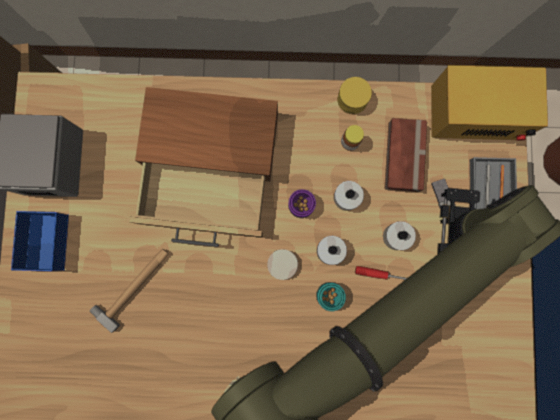

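All three covers are home and level with no red visible, and nothing else has moved. Now the drawer: back over the handle at (0.456,0.189).

```bash
python3 -m handwheel '[[0.028,0.048,-0.006,0,0],[0.028,0.096,-0.012,0,0],[0.028,0.144,-0.018,0,0],[0.028,0.192,-0.024,0,0],[0.028,0.24,-0.03,0,0],[0.028,0.288,-0.037,0,0],[0.028,0.336,-0.044,0,0],[0.028,0.384,-0.05,0,0],[0.028,0.432,-0.057,0,0],[0.028,0.48,-0.064,0,0],[0.028,0.528,-0.07,0,0],[0.028,0.576,-0.077,0,0],[0.028,0.61,-0.083,0,0],[0.028,0.627,-0.0855,0,0],[0.028,0.627,-0.0855,0.03,0],[0.028,0.627,-0.0855,0.07,0],[0.028,0.627,-0.0855,0.07,0],[0.028,0.627,-0.0855,0.07,0]]'
python3 - <<'E'
from h import *
plan(.456,.189,.0195,85.4)
cv2.imwrite("pics/w28.png",read_camera("wrist"))
E
```

```text
time_s: 39.0
tool_pos: [0.4558, 0.1869, 0.07]
tool_rot: [-179.9, 0.1, 85.4]
force: [0.1, 0.1, -0.2]
grip_width: 0.0278
shift [0.0021 0.0001 0.0505] twist rad -0.0002 pos [0.4558 0.1869 0.07  ] rot [-1.7995e+02  6.0000e-02  8.5390e+01] q [-47.8   5.2  23.6 114.5  -2.4  60.8 -27.8] F [ 0.1  0.1 -0.2] w 0.0278 t 39.0
```

View pics/w28.png

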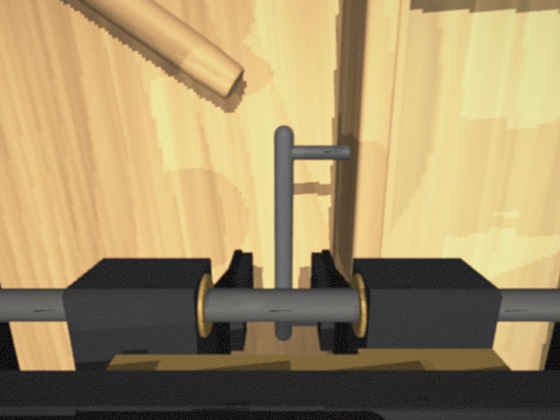

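The bar is centred at x≈283. Gripping it and pushing.

```bash
python3 -m handwheel '[[0.028,0,0,0.025,0],[0.028,0,0,0.049,0],[0.028,0,0,0.049,0],[0.028,0,0,0.049,0],[0,0,0,0.049,0],[0,0,0,0.049,0],[0,0,0,0.049,0],[0,0,0,0.049,0]]' 30; python3 -m handwheel '[[0,0,0.02,0,0],[0,0,0.04,0,0],[0,0,0.06,0,0],[0,0,0.08,0,0],[0,0,0.1,0,0],[0,0,0.12,0,0],[0,0,0.135,0,0],[0,0,0.135,0,0]]';python3 -m handwheel '[[0,0,0.006,0,0],[0,0,0.012,0,0],[0,0,0.012,0,0]]'
```

```text
time_s: 39.85
tool_pos: [0.4568, 0.188, 0.0217]
tool_rot: [179.9, -0.1, 85.4]
force: [-0.4, -0.2, 4.4]
grip_width: 0.0102
time_s: 40.65
tool_pos: [0.5937, 0.1768, 0.0218]
tool_rot: [179.8, -0.0, 85.4]
force: [0.8, 0.2, 5.7]
grip_width: 0.01
time_s: 40.95
tool_pos: [0.6035, 0.1759, 0.0218]
tool_rot: [179.9, -0.0, 85.4]
force: [0.2, -0.2, 5.9]
grip_width: 0.0098
```

```bash
python3 -m handwheel '[[0,0,0.003,0,0],[0,0,0.005,0,0],[0,0,0.005,0,0]]';python3 -m handwheel '[[0,0,0.002,0,0],[0,0,0.003,0,0],[0,0,0.003,0,0]]'
```

```text
time_s: 41.25
tool_pos: [0.6047, 0.1759, 0.0217]
tool_rot: [-179.7, -0.0, 85.5]
force: [-7.9, -0.9, 11.8]
grip_width: 0.01
time_s: 41.55
tool_pos: [0.6045, 0.1759, 0.0217]
tool_rot: [-179.3, 0.0, 85.5]
force: [-14.6, -2.0, 18.1]
grip_width: 0.0103
```

Shut against its stop (14.6 N reaction). Unload, release, rise and check.

```bash
python3 -m handwheel '[[0,0,-0.004,0,0],[0,0,-0.006,0,0],[0.028,0,-0.006,0,0],[0.028,0,-0.006,0,0],[0.028,0,-0.006,0,0],[0.028,0,-0.006,-0.03,0],[0.028,0,-0.006,-0.07,0],[0.028,0,-0.006,-0.11,0],[0.028,0,-0.006,-0.15,0],[0.028,0,-0.006,-0.15,0],[0.028,0,-0.006,-0.15,0]]'
python3 -m handwheel '[[0.028,0.02,-0.04,0,0],[0.028,0.05,-0.08,0,0],[0.028,0.09,-0.11,0,0],[0.028,0.13,-0.14,0,0],[0.028,0.13,-0.14,0,0],[0.028,0.13,-0.14,0,0],[0.028,0.13,-0.14,0,0]]'
python3 - <<'E'
from h import *
s=read_camera("scene");cv2.imwrite("pics/s30.png",s);t=read_camera("top");cv2.imwrite("pics/t30.png",t)
crop(s,180,110,340,230,5,"pics/s30c.png");crop(t,130,80,290,210,5,"pics/t30c.png")
E
```

```text
time_s: 42.65
tool_pos: [0.6049, 0.1759, 0.1713]
tool_rot: [179.9, -0.0, 85.4]
force: [-0.3, 0.6, -1.0]
grip_width: 0.028
time_s: 43.35
tool_pos: [0.4756, 0.3147, 0.1693]
tool_rot: [-179.9, 0.1, 85.3]
force: [0.8, -1.1, 0.4]
grip_width: 0.0284
```

View pics/s30.png

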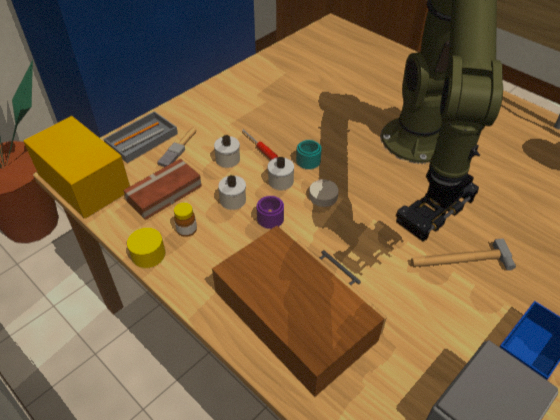

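View pics/s30c.png

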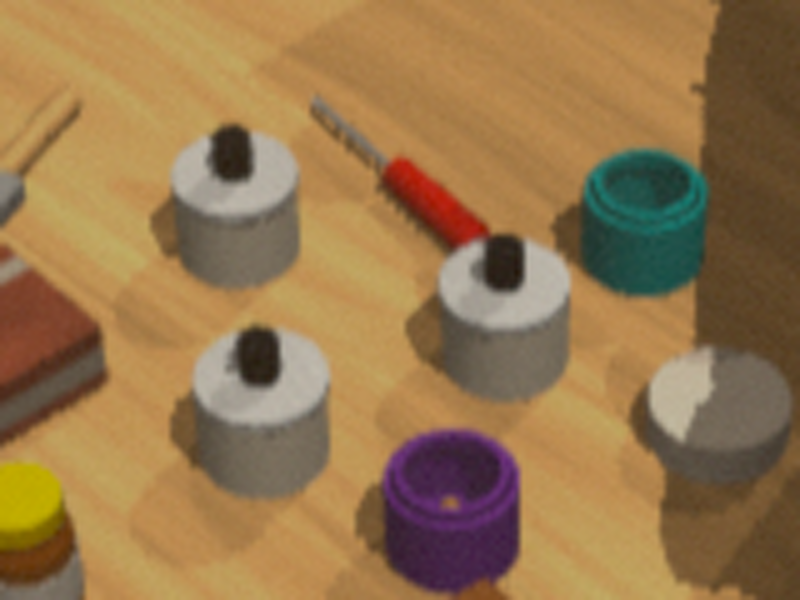

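View pics/t30c.png

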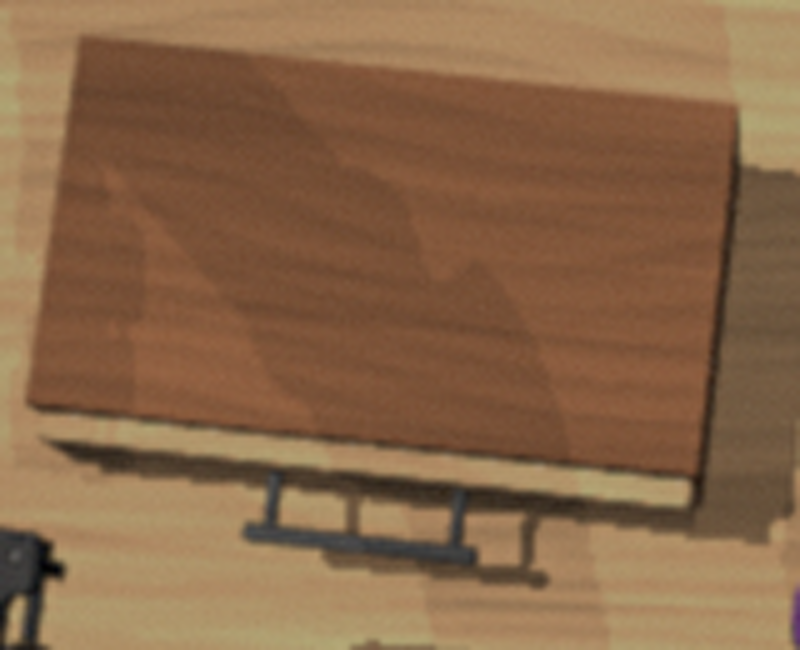

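View pics/t30.png

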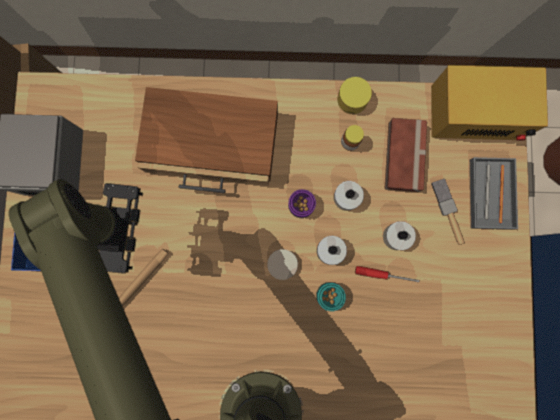

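The drawer face is flush and shut. The three covers are level and centred (B: disc 173–299, pot 176–299), and the bystanders are unmoved. Handing in.

```bash
python3 -c "
from cell import *
print(sign_off())"
```

```text
the job is handed in; nothing more can be done
None
```

I pulled the drawer to its stop and set one cover on each of pots A, B and C. I pressed each cover to a hard stop at the expected home height, then pushed the drawer shut. That used all three covers. The job was handed in at about 43 s.

**Last checks:** In the final scene and top images no red ring shows and the covers are level and centred to about 1 mm by eye. The drawer face is flush with the unit; it met its stop with about 15 N. The other objects are where they were, and I saw no pot knocked aside.

**Failed or disagreed along the way:**
- **Fingertip height:** the real fingertips sit about 25 mm above the reported TCP. My first grip on the handle therefore closed on nothing. I found the offset by touching the free bench (15 N) and corrected for it afterwards.
- **Pot B:** the camera view and the tool reading disagreed by about 2 mm on the cover's position, so I split the difference; the cover went in cleanly.
- **Pot A:** I pressed this cover with about 40 N vertically at the wrist, more than needed.

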